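# Close the filter housing and reset it

## Task

Draw the green cover out from under the blue rack by its lip until all of it lies clear of the rack, and let it go flat on the bench. Then pick it up by the two ribs beside its slot, lower it squarely onto the filter housing so that the slot passes over the brass wing nut, let it go, and turn the wing nut clockwise until it is snug on the ribs. Last, slide the yellow safety catch all the way aside and press the green button under it fully in; leave the catch open and the other things where they are.

Things in the scene. Friction and masses are not known exactly. Their poses are not given: they have to be found in the camera images.
- cover_center (a point): Loose green steel cover, 0.35 kg: plate 160 (its x) x 126 (y) x 6 mm; this point is at its centre, 11 mm above its underside. A slot 52 mm long (along x) x 20 mm wide goes through its middle. Half a turn makes no difference. At the start it lies flat on the bench, about half its length under the rack, so its ribs are under the deck or too near it to lift by.
- cover: The cover (axes as cover_center), origin mid-underside. Two aluminium ribs stand along the slot's long sides, each 64 mm long, 7 mm thick, 16 mm high above the plate, tops 22 mm above the underside; over the outside the pair measures 34 mm (along y), to be gripped there.
- cover_lip (a point): The cover's front lip, at its -x end (x = -76 mm), out in front of the rack towards the robot at the start: upright, 8 mm thick along the cover's x, 60 mm wide along y, from the plate's top (6 mm) to 27 mm above the underside; this point is in its middle, 17 mm above the underside. An equal lip is at the +x end.
- rack: Fixed low blue rack. Origin on the bench, 70 mm in front of the deck's front edge; x points from the open front into the rack. Deck: x = 70 to 180 mm, 186 mm wide, top 55 and underside 50 mm above the bench, on two cheeks at y = +-90 mm. The cover, about parallel to this x, is clear of it when its centre is at x = -10 mm or less here.
- housing: Fixed filter housing: green open box 160 (x) x 126 (y) mm, rim 70 mm above the bench, pleated filter and centre stud inside; origin on the bench under the stud. The cover belongs flat on the rim, edges matching, long side along this x, either way round. On the -x side, towards the robot, is a low panel (x = -80 to -154 mm) with button and catch.
- seat_center (a point): Point of the housing on the stud's axis at the height of the rim (70 mm above the bench), where the middle of the cover's underside comes to lie.
- nut_center (a point): Brass wing nut, captive on the stud: wings 44 mm long along this x, 8 mm thick along y, 16 mm high; this point is on the axis, half-way up them. Unscrewed, the wings reach from 96 to 112 mm above the bench, 4 mm above the rib tops of a seated cover. At the start they lie within 0.12 rad of the housing's x, so that the slot passes over them.
- nut_thread: The same wing nut; origin on its axis at the underside of the wings, axes those of the housing (it goes down but does not turn).
- wing_nut (a joint): Turn of the wing nut in rad, positive clockwise from above, which screws it down 1 mm per rad; starts within 0.12 of 0. On a seated cover it meets the ribs at about 4.0 rad and stops hard soon after, at 4.4 at the latest; snug is pressing on the ribs. Before that it turns freely (0.03 N m), and it stays where it is left.
- catch_tab (a point): Yellow safety catch: plate 64 (x) x 40 (y) x 4 mm over the green button, underside 53 mm above the bench. On it stands a tab 28 mm (x) x 10 mm (y), from 57 to 78 mm above the bench; this point is in its middle, 67 mm up. It slides along the housing's +y (left seen from the robot) against about 1.5 N of friction.
- catch (a joint): Travel of the catch in m along the housing's +y: 0 = over the button, 0.050 = fully aside; it stays where it is left.
- reset_button_top (a point): Green round push button, 28 mm across; this point is in the middle of its top face, 50 mm above the bench, under the catch at the start. It sits between the two catch rails (48 mm apart along the housing's x, tops 52 mm above the bench).
- reset_button (a joint): Travel of the button in m: 0 = out, 0.006 = fully in; it springs back; about 5 N push it fully in.
- tin_mid (a point): Bystander: blue grease tin, 53 mm across, 38 mm high, point at its centre.
- lining_mid (a point): Bystander: brown friction block 100 x 25 x 50 mm high, point at its centre.
- bearing_mid (a point): Bystander: steel bearing, 48 mm across, 18 mm high, on the rack's deck; point at its centre.
- bearing_small_mid (a point): Bystander: steel bearing, 45 mm across, 14 mm high, on the rack's deck; point at its centre.

How it is judged (in metres and radians):
On the way, in this order (a step that is already met when the one before it is completed fails the run):
1. the cover lies flat on the bench, wholly clear of the rack, and has been let go (x of cover_center in the frame of rack below -0.008 m and height (world z) of cover_center below 0.016 m and angle between cover_center's own z axis and vertical below 0.05 rad and linear speed of cover below 0.03 m/s and contact force between the fingers and cover below 0.1 N), for 0.15 s.
2. the cover lies squarely on the housing's rim over the wing nut and has been let go (horizontal distance between cover_center and seat_center below 0.007 m and z of cover_center in the frame of housing between 0.0785 and 0.0825 m and angle between cover_center's own z axis and vertical below 0.04 rad and angle between the x axis of cover_center and the x axis of housing, either way round below 0.15 rad and contact force between the fingers and cover below 0.1 N), for 0.15 s.
3. the wing nut is turned down snug on the ribs of the cover (horizontal distance between cover_center and seat_center below 0.007 m and z of cover_center in the frame of housing between 0.0785 and 0.0825 m and angle between cover_center's own z axis and vertical below 0.04 rad and angle between the x axis of cover_center and the x axis of housing, either way round below 0.15 rad and value of joint wing_nut above 3.85 rad and contact force between nut_thread and cover above 0.5 N), for 0.2 s.
4. the safety catch is slid aside (all of step 3 and value of joint catch above 0.042 m), for 0.1 s.
5. the green button is pressed in (horizontal distance between cover_center and seat_center below 0.007 m and z of cover_center in the frame of housing between 0.0785 and 0.0825 m and angle between cover_center's own z axis and vertical below 0.04 rad and angle between the x axis of cover_center and the x axis of housing, either way round below 0.15 rad and value of joint catch above 0.042 m and value of joint reset_button above 0.0042 m), for 0.05 s.
At the end, for the whole second after the job is handed in: The cover lies at rest on the housing's rim, level, within 7 mm of the stud's axis and 0.15 rad of square, the wing nut is turned past 3.85 rad and presses on it, and the catch is at least 42 mm aside (all of step 4 and linear speed of cover below 0.02 m/s); the robot touches nothing.
It fails at once if the grease tin is moved by more than 30 mm (distance of tin_mid from where it was at the start of the episode above 0.03 m).
It fails at once if the friction block is moved by more than 30 mm (distance of lining_mid from where it was at the start of the episode above 0.03 m).
It fails at once if the large bearing is moved by more than 25 mm (distance of bearing_mid from where it was at the start of the episode above 0.025 m).
It fails at once if the small bearing is moved by more than 25 mm (distance of bearing_small_mid from where it was at the start of the episode above 0.025 m).
It also fails if it takes over 72 s, if anything falls off the work surface, if the arm or the gripper's body presses on something with over 40 N, if the wrist force passes 120 N, or if a joint passes its speed limit or range.

## Robot

A 6-joint arm with a two-finger parallel gripper is mounted at the origin on a cart in front of the work surface, level with it; the furniture and walls round the work are solid. World frame = base frame: x ahead of the robot, y to its left, z up, the work surface at z = 0. Lengths are in mm, angles in rad, forces in N, time in s.
With the tool pointing down it reaches from about 275 to 775 mm from the base axis. Payload 14.6 kg.
Tool frame: the origin (TCP) lies between the finger pads; the fingertips stand 22 mm ahead of it and the grasp point (between the pads) lies 3 mm ahead of it; x points along the fingers, z is the direction in which the jaws open and shut, and the axes are right-handed (so a half turn about x gives the same grasp; the last joint's range is limited). The gripper opens to 85 mm and grips with 20 to 120 N. Pads are 22 mm wide; open, the fingers measure 114 mm over their backs; the gripper's body (76 mm by 85 mm) begins 54 mm behind the grasp point. The pads swing forward as they close: fully open they stand 13 mm farther back than shut.
Start: joints at [-1.385, 0.263, -0.048, 1.259, 0, 1.415], TCP at [175.47, -494.812, 253.278] pointing down, gripper open.
Joint ranges: [-2.65, 2.65], [-0.89, 1.7], [-1.18, 1.37], [-2.13, 2.11], [-1.35, 1.29], [-3.14, 3.14]. Speed limits (rad/s): [1.89, 1.89, 2.57, 2.79, 3.14, 3.14].

## Interface

Orientations are given as a unit quaternion [x, y, z, w].
In Python, from station import observe, snapshot, hand_in, recognise, silhouettes, landmark_of gives the robot as it stands.
- The arm moves only by the shell command python3 -m handwheel 'ROWS'. ROWS is JSON, a list of rows, each an object of numbers: "dx", "dy", "dz": the shift along the tool's x, y, z in m; "rx", "ry", "rz": the turn, a rotation vector about the tool's x, y, z in degrees; "grip": the finger opening in m, from 0 to 0.0854. In form: [{"dx": .., "dy": .., "dz": .., "rx": .., "ry": .., "rz": .., "grip": ..}, ...]. A call has 1 to 20 rows; each row shifts and turns the commanded pose from where the row before left it, along the tool's axes as they then stand; what a row does not reach is not made up. A row lasts 1/12 s, in which the tool goes at most 41.7 mm and 7.16 degrees, less where a joint would pass 70% of its speed; a pose out of reach is approached as far as the arm can. A call is refused whole if a number of a shift passes 0.0417 or a number of a turn 7.16, either way. A call with a gripper value outside its range is refused whole. The fingers move at their own pace and stop on an object; the grip force is fixed at half the most. Time passes only in rows, so rows that do not move let the fingers close. It gives the time, the measured TCP pose, the force and the opening at its end, in the units of the state.
- observe(): the state, without advancing time (a new reading comes with each control period).
- snapshot(name): name is "side" or "top" or "wrist"; returns a dict with "pixels" (400x640x3 uint8, red, green, blue), "camera_matrix" (3x3 intrinsics, pixels), "world_to_cam" (4x4, takes a point from world to camera coordinates); the wrist camera has in their place "T_tool_cam" (4x4, takes a point from camera to tool coordinates, whose origin is the TCP and whose axes are the tool frame's). Camera axes: x right, y down, z forward; pixel columns grow to the right and rows downward; lengths in mm; the calibration is good to about 2 mm. A picture is of the moment at which its call begins: read the wrist's pose just before it. There is no depth.
- hand_in(): hands the job in, once; it reports no verdict.
Trained networks look in a picture, given as the dict that the camera call returned (one of the last four; its "shot" number tells which), for a name from the list of things; names that differ only in an ending like _2 or _b are one class to them, and where a whole thing is asked for, a point or a joint stands for the part that bears it (a point fixed in the world has none). Each returns a list of dicts, best first, with "conf" (0 to 1); they miss things now and then, are a little off and sometimes report something else, mostly with a low value. They report only what shows in the picture. A call takes as long as a camera call.
- recognise(picture, name): "location" ([column, row] in pixels, amid what is visible of it).
- silhouettes(picture, name): "pixels" (400x640 bool, what is visible of it) and "location" ([column, row] in pixels, amid what is visible of it).
- landmark_of(picture, name): "location" ([column, row] in pixels: a listed point, or the origin of a listed thing).
The state is a dict: "t": time; "joint_pos": joint angles; "dq": joint speeds; "tau": joint torques, N m; "position": TCP position; "orientation": TCP orientation; "force": force on the tool from outside, world axes, zero at the start; "moment": the same for the moment, N m; "grip_width": opening from 0.0 (shut) to 1.0 (fully open).
Only numpy, scipy, OpenCV 4.12 (cv2) and the standard library are available. Lean on these libraries where they do the work, as an engineer would, in place of code of your own. Each camera call takes 0.05 s, during which the arm holds its last target. There are 200 camera calls.

## Working session

There is one attempt and no reset: what is moved stays moved. The work goes in short steps, Python scripts to look and compute and a shell command to move; the robot and the scene stay as the last step left them, time stands still between calls to the robot, and variables do not carry over. Pictures are saved under pics/ and viewed, about 8 in all and at most 12, crops included, and the job is handed in when it is done.

```bash
ls; mkdir -p pics; cat > h.py <<'E'
import numpy as np, cv2
from scipy.spatial.transform import Rotation as R
from station import observe, snapshot, hand_in, recognise, silhouettes, landmark_of
def tool():
    o=observe(); T=np.eye(4); T[:3,:3]=R.from_quat(o['orientation']).as_matrix(); T[:3,3]=o['position']; return T,o
def shot(n):
    if n=='wrist':
        T,o=tool(); s=snapshot(n); s['w2c']=np.linalg.inv(T@np.array(s['T_tool_cam']))
    else:
        s=snapshot(n); s['w2c']=np.array(s['world_to_cam'])
    s['K']=np.array(s['camera_matrix']); return s
def ray(s,uv):
    d=np.linalg.inv(s['K'])@[uv[0],uv[1],1]; c=np.linalg.inv(s['w2c']); d=c[:3,:3]@d; return c[:3,3],d/np.linalg.norm(d)
def onz(s,uv,z):
    o,d=ray(s,uv); return o+d*(z-o[2])/d[2]
def tri(obs):
    A=0;b=0;L=[]
    for s,uv in obs:
        o,d=ray(s,uv);P=np.eye(3)-np.outer(d,d);A=A+P;b=b+P@o;L.append((P,o))
    x=np.linalg.solve(A,b); return x,[round(float(np.linalg.norm(P@(x-o))),1) for P,o in L]
def proj(s,p):
    q=s['K']@(s['w2c']@np.r_[p,1])[:3]; return q[:2]/q[2]
def save(s,f,crop=None,scale=1):
    im=cv2.cvtColor(s['pixels'],cv2.COLOR_RGB2BGR)
    if crop: a,b,c,d=crop; im=im[b:d,a:c]
    cv2.imwrite('pics/'+f,cv2.resize(im,None,fx=scale,fy=scale,interpolation=cv2.INTER_CUBIC))
E
python3 - <<'E'
from h import *
np.set_printoptions(precision=1,suppress=True)
S=shot('side');T=shot('top')
im=np.vstack([S['pixels'],T['pixels']]);im=cv2.resize(im,None,fx=.75,fy=.75)
cv2.imwrite('pics/a.png',im[:,:,::-1])
for n in 'cover_center cover cover_lip rack housing seat_center nut_center catch_tab reset_button_top tin_mid lining_mid bearing_mid bearing_small_mid'.split():
    a=landmark_of(S,n)[:2];b=landmark_of(T,n)[:2]
    print(n,[(np.array(k['location']),round(k['conf'],2)) for k in a],[(np.array(k['location']),round(k['conf'],2)) for k in b])
    if a and b: print('   ',*tri([(S,a[0]['location']),(T,b[0]['location'])]))
E
```

```text
pics
cover_center [(array([268.6, 253. ]), 0.76)] [(array([239.2, 175.2]), 0.68)]
    [658.4 163.    4.9] [0.7, 0.7]
cover [(array([270.8, 254.9]), 0.71)] [(array([240.3, 174.8]), 0.56), (array([298.8, 264.5]), 0.28)]
    [656.9 160.6  -1.6] [3.3, 3.3]
cover_lip [(array([291. , 252.7]), 0.61)] [(array([229. , 200.6]), 0.79)]
    [586.3 185.5  22.4] [1.9, 1.9]
rack [] [(array([217.2, 142.5]), 0.15)]
housing [(array([312. , 210.9]), 0.78)] [(array([356.1, 196.9]), 0.83), (array([370. , 242.4]), 0.19)]
    [ 590.7 -159.1    4.1] [3.9, 3.9]
seat_center [(array([312.6, 194.1]), 0.72)] [(array([356.4, 194.7]), 0.72)]
    [ 586.5 -153.9   68.8] [4.0, 4.0]
nut_center [(array([311.2, 183.9]), 0.48)] [(array([362.9, 193.9]), 0.61)]
    [ 588.1 -166.7  100.4] [0.8, 0.8]
catch_tab [(array([345.2, 191.2]), 0.6), (array([308.6, 180.7]), 0.16)] [(array([367.5, 241.7]), 0.76)]
    [ 471.6 -178.3   74.5] [1.9, 1.9]
reset_button_top [(array([347.7, 199.9]), 0.58), (array([292.3, 252.3]), 0.4)] [(array([357.6, 198.3]), 0.28)]
    [ 522.2 -158.5   58.7] [59.8, 59.8]
tin_mid [(array([362. , 226.5]), 0.83), (array([350.5, 195.3]), 0.37)] [(array([300. , 263.5]), 0.56)]
    [409.8  -6.3  24.6] [6.0, 6.0]
lining_mid [(array([352.2, 182.9]), 0.72), (array([349.1, 196.5]), 0.63)] [(array([456.9, 244.3]), 0.63), (array([230.4, 197.3]), 0.42)]
    [ 466.4 -422.3   18.6] [3.3, 3.3]
bearing_mid [(array([248.4, 227.1]), 0.45)] [(array([253.1, 144.4]), 0.52)]
    [728.7 116.   60.8] [0.3, 0.3]
bearing_small_mid [(array([238.7, 238.9]), 0.53)] []
```

View pics/a.png

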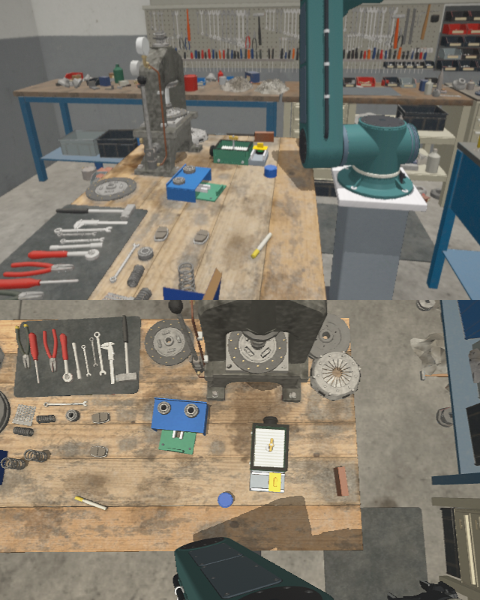

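The stacked picture shows the blue rack at about (180,415) with the green cover's end at (177,438), the housing at (269,447), and the panel with the yellow catch at (272,481). The tin is at (225,498) and the brown block at (341,480). The landmarks agree with these positions. Next I'll plan a move to a wrist view over the cover.

```bash
cat >> h.py <<'E'
def goal(p,jaw,n=None,maxang=7.0,maxd=40):
    """tool down, jaw (tool z) along world heading jaw (rad), either sign; print move in tool axes"""
    T,o=tool(); best=None
    for k in (0,np.pi,-np.pi):
        a=jaw+k; X=np.array([0,0,-1.]);Z=np.array([np.cos(a),np.sin(a),0]);G=np.c_[X,np.cross(Z,X),Z]
        rv=R.from_matrix(T[:3,:3].T@G).as_rotvec()
        if k==0 or np.linalg.norm(rv)<best[0]-1e-6: best=(np.linalg.norm(rv),rv,G)
    d=T[:3,:3].T@(np.array(p)-T[:3,3]); rv=np.degrees(best[1])
    print('TCP',T[:3,3].round(1),'q6 %.2f'%o['joint_pos'][5],'t %.1f'%o['t'],'F',np.round(o['force'],1),'grip %.3f'%o['grip_width'])
    print(' tool-shift mm',d.round(1),'rot deg',rv.round(2),'rows>=',int(np.ceil(max(np.linalg.norm(d)/maxd,np.linalg.norm(rv)/maxang))))
def down():
    T,o=tool(); print('tool x',T[:3,0].round(3),'tool z head %.3f'%np.arctan2(T[1,2],T[0,2]))
E
python3 - <<'E'
from h import *
np.set_printoptions(precision=3,suppress=True)
T,o=tool();print(T);print(np.array(snapshot('wrist')['T_tool_cam']))
goal([540,170,300],-0.2);goal([540,170,300],1.37); down()
E
```

```text
[[  -0.       0.942    0.334  175.48 ]
 [   0.       0.334   -0.942 -494.796]
 [  -1.       0.      -0.     253.265]
 [   0.       0.       0.       1.   ]]
[[   0.      -0.269    0.963 -121.321]
 [   0.      -0.963   -0.269   68.573]
 [   1.       0.      -0.       0.159]
 [   0.       0.       0.       1.   ]]
TCP [ 175.5 -494.8  253.3] q6 1.42 t 1.4 F [ 0.7 -0.2 -0.2] grip 1.000
 tool-shift mm [ -46.7  565.8 -504.7] rot deg [-59.01   0.     0.  ] rows>= 19
TCP [ 175.5 -494.8  253.3] q6 1.42 t 1.4 F [ 0.7 -0.2 -0.2] grip 1.000
 tool-shift mm [ -46.7  565.8 -504.7] rot deg [31.03  0.   -0.  ] rows>= 19
tool x [ 0. -0. -1.] tool z head -1.230
```

```bash
python3 -m handwheel '[{"dx":-0.0064,"dy":0.0338,"dz":-0.0168},{"dx":-0.0064,"dy":0.0338,"dz":-0.0168},{"dx":-0.0064,"dy":0.0338,"dz":-0.0168},{"dx":-0.0064,"dy":0.0338,"dz":-0.0168},{"dx":-0.0064,"dy":0.0338,"dz":-0.0168},{"dx":-0.0064,"dy":0.0338,"dz":-0.0168},{"dx":-0.0064,"dy":0.0338,"dz":-0.0168},{"dx":-0.0064,"dy":0.0338,"dz":-0.0168},{"dx":-0.0064,"dy":0.0338,"dz":-0.0168},{"dx":-0.0064,"dy":0.0338,"dz":-0.0168},{"dx":-0.0064,"dy":0.0338,"dz":-0.0168},{"dx":-0.0064,"dy":0.0338,"dz":-0.0168},{}]'
cat > look.py <<'E'
import sys
from h import *
np.set_printoptions(precision=1,suppress=True)
def look(f,names,crop=None,scale=1):
    W=shot('wrist');save(W,f,crop,scale)
    r={}
    for n,z in names.items():
        a=landmark_of(W,n)[:1]
        if a: r[n]=a[0]['location'];print(n,np.array(r[n]),round(a[0]['conf'],2),onz(W,r[n],z))
        else: print(n,None)
    return W,r
E
python3 - <<'E'
from look import *
W,r=look('b.png',dict(housing=0,seat_center=70,nut_center=104,catch_tab=67,tin_mid=19))
import pickle;pickle.dump((W,r),open('v1.pkl','wb'))
goal([540,170,300],-0.2)
E
```

```text
housing None
seat_center None
nut_center None
catch_tab None
tin_mid None
TCP [ 175.5 -494.8  253.3] q6 1.42 t 1.8 F [0.6 0.3 1. ] grip 1.000
 tool-shift mm [ -46.7  565.8 -504.7] rot deg [-59.  -0.  -0.] rows>= 19$[0]: bad value
```

View pics/b.png

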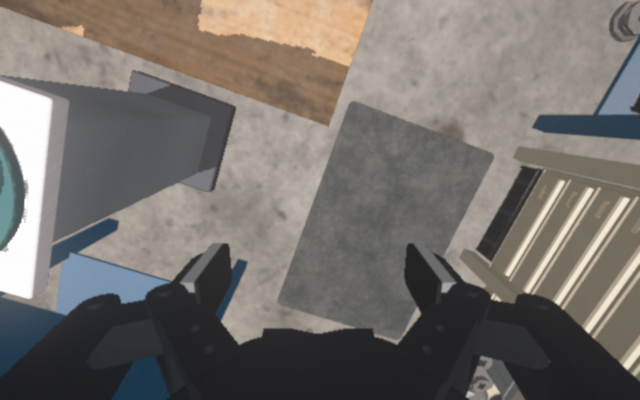

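The picture shows only the floor. The call was refused, so the arm hasn't moved. I'll try again with every field given.

```bash
python3 -m handwheel '[{"dx":-0.0064,"dy":0.0338,"dz":-0.0168,"rx":0,"ry":0,"rz":0,"grip":0.085},{"dx":-0.0064,"dy":0.0338,"dz":-0.0168,"rx":0,"ry":0,"rz":0,"grip":0.085},{"dx":-0.0064,"dy":0.0338,"dz":-0.0168,"rx":0,"ry":0,"rz":0,"grip":0.085},{"dx":-0.0064,"dy":0.0338,"dz":-0.0168,"rx":0,"ry":0,"rz":0,"grip":0.085},{"dx":-0.0064,"dy":0.0338,"dz":-0.0168,"rx":0,"ry":0,"rz":0,"grip":0.085},{"dx":-0.0064,"dy":0.0338,"dz":-0.0168,"rx":0,"ry":0,"rz":0,"grip":0.085},{"dx":-0.0064,"dy":0.0338,"dz":-0.0168,"rx":0,"ry":0,"rz":0,"grip":0.085},{"dx":-0.0064,"dy":0.0338,"dz":-0.0168,"rx":0,"ry":0,"rz":0,"grip":0.085},{"dx":-0.0064,"dy":0.0338,"dz":-0.0168,"rx":0,"ry":0,"rz":0,"grip":0.085},{"dx":-0.0064,"dy":0.0338,"dz":-0.0168,"rx":0,"ry":0,"rz":0,"grip":0.085},{"dx":-0.0064,"dy":0.0338,"dz":-0.0168,"rx":0,"ry":0,"rz":0,"grip":0.085},{"dx":-0.0064,"dy":0.0338,"dz":-0.0168,"rx":0,"ry":0,"rz":0,"grip":0.085},{"dx":0,"dy":0,"dz":0,"rx":0,"ry":0,"rz":0,"grip":0.085}]'
python3 - <<'E'
from look import *
W,r=look('c.png',dict(housing=0,seat_center=70,nut_center=104,catch_tab=67,tin_mid=19))
import pickle;pickle.dump((W,r),open('v1.pkl','wb'))
goal([540,170,300],-0.2)
E
```

```text
t: 2.83
position: [493.7, -165.3, 330.7]
orientation: [0.407, 0.578, -0.406, 0.579]
force: [0.7, -0.7, -0.3]
grip_width: 0.997
housing [340.   99.7] 0.94 [ 590.4 -165.6    0. ]
seat_center [341.9  94.1] 0.84 [ 592.3 -161.9   70. ]
nut_center [343.9  96.1] 0.65 [ 588.1 -163.   104. ]
catch_tab [322.9 189.9] 0.65 [ 468.9 -182.    67. ]
tin_mid [199.1 179.4] 0.71 [409.8  -4.9  19. ]
TCP [ 489.6 -170.1  330. ] q6 2.31 t 3.1 F [ 0.3 -0.6 -0.3] grip 0.992
 tool-shift mm [  30.   160.7 -303.9] rot deg [-59.1  -0.    0. ] rows>= 9
```

View pics/c.png

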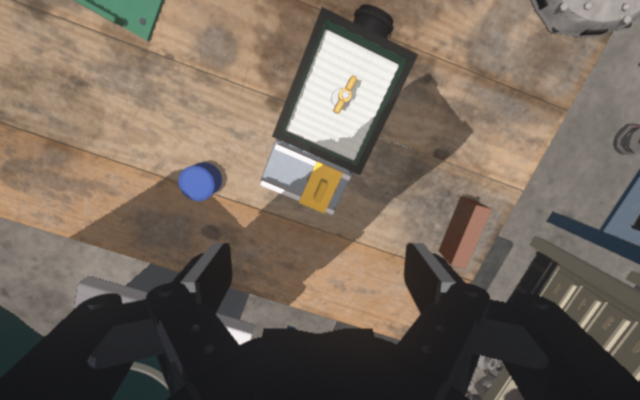

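The picture shows the housing with its brass nut at (345,95), the yellow catch with its tab at (322,188), the tin at (200,180), the brown block at (465,232), and a corner of the cover at (120,10). I'll add a constant-row planner, which gives the same rows repeated n times, and use it to go look at the cover.

```bash
cat >> h.py <<'E'
def rows(p,jaw,flip=None,n=0):
    """constant rows: n equal rows (shift then turn, tool axes) bringing TCP to p, tool down, jaws heading jaw"""
    T,o=tool(); X=np.array([0,0,-1.]); best=None
    for k in ((0,np.pi) if flip is None else (flip*np.pi,)):
        Z=np.array([np.cos(jaw+k),np.sin(jaw+k),0]);G=np.c_[X,np.cross(Z,X),Z]
        rv=R.from_matrix(T[:3,:3].T@G).as_rotvec()
        if best is None or np.linalg.norm(rv)<np.linalg.norm(best): best=rv
    d=T[:3,:3].T@(np.array(p)-T[:3,3])
    n=max(n,int(np.ceil(max(np.linalg.norm(d)/36,np.degrees(np.linalg.norm(best))/6.8,1))))
    while 1:
        M=sum(R.from_rotvec(best*k/n).as_matrix() for k in range(n)); s=np.linalg.solve(M,d)
        if np.linalg.norm(s)<40: break
        n+=1
    q=o['joint_pos'];print('TCP',T[:3,3].round(1),'head %.3f'%np.arctan2(T[1,2],T[0,2]),'tx',T[:2,0].round(3),'q1 %.2f q6 %.2f t %.1f'%(q[0],q[5],o['t']),'F',np.round(o['force'],1),'grip %.3f'%o['grip_width'])
    print(' n=%d'%n,'d(m)',(s/1000).round(4),'r(deg)',np.degrees(best/n).round(2), 'total',d.round(1),np.degrees(best).round(2))
E
python3 -c "
from h import *
rows([540,120,280],-0.2)"
```

```text
TCP [ 489.6 -170.1  330. ] head -1.232 tx [-0.  0.] q1 -0.49 q6 2.31 t 3.1 F [ 0.3 -0.6 -0.3] grip 0.992
 n=9 d(m) [ 0.0055  0.0282 -0.0193] r(deg) [-6.57 -0.    0.  ] total [  50.   144.1 -256.8] [-5.911e+01 -2.000e-02  1.000e-02]
```

```bash
python3 -m handwheel '[{"dx":0.0055,"dy":0.0282,"dz":-0.0193,"rx":-6.57,"ry":0,"rz":0,"grip":0.085},{"dx":0.0055,"dy":0.0282,"dz":-0.0193,"rx":-6.57,"ry":0,"rz":0,"grip":0.085},{"dx":0.0055,"dy":0.0282,"dz":-0.0193,"rx":-6.57,"ry":0,"rz":0,"grip":0.085},{"dx":0.0055,"dy":0.0282,"dz":-0.0193,"rx":-6.57,"ry":0,"rz":0,"grip":0.085},{"dx":0.0055,"dy":0.0282,"dz":-0.0193,"rx":-6.57,"ry":0,"rz":0,"grip":0.085},{"dx":0.0055,"dy":0.0282,"dz":-0.0193,"rx":-6.57,"ry":0,"rz":0,"grip":0.085},{"dx":0.0055,"dy":0.0282,"dz":-0.0193,"rx":-6.57,"ry":0,"rz":0,"grip":0.085},{"dx":0.0055,"dy":0.0282,"dz":-0.0193,"rx":-6.57,"ry":0,"rz":0,"grip":0.085},{"dx":0.0055,"dy":0.0282,"dz":-0.0193,"rx":-6.57,"ry":0,"rz":0,"grip":0.085},{"dx":0,"dy":0,"dz":0,"rx":0,"ry":0,"rz":0,"grip":0.085},{"dx":0,"dy":0,"dz":0,"rx":0,"ry":0,"rz":0,"grip":0.085}]'
python3 - <<'E'
from look import *
W,r=look('d.png',dict(cover=0,cover_center=11,cover_lip=17,rack=0,bearing_mid=64,bearing_small_mid=62))
import pickle;pickle.dump((W,r),open('v2.pkl','wb'))
rows([540,120,280],-0.2)
E
```

```text
t: 4.05
position: [539.9, 121.0, 280.5]
orientation: [0.07, 0.704, -0.07, 0.704]
force: [-0.0, -0.4, -0.4]
grip_width: 0.992
cover [395.2 116.2] 0.84 [654.1 166.2   0. ]
cover_center [406.2 118.3] 0.8 [665.  161.4  11. ]
cover_lip [345.9 118.8] 0.58 [587.9 176.3  17. ]
rack None
bearing_mid [470.5 154.7] 0.74 [718.  110.1  64. ]
bearing_small_mid [477.1  60.1] 0.91 [731.6 209.9  62. ]
TCP [540.8 119.7 280.7] head -0.200 tx [ 0. -0.] q1 0.07 q6 1.84 t 4.4 F [-0.3 -0.   0.4] grip 0.997
 n=1 d(m) [ 0.  0. -0.] r(deg) [0. 0. 0.] total [ 0.7  0.1 -0.8] [0. 0. 0.]
```

View pics/d.png

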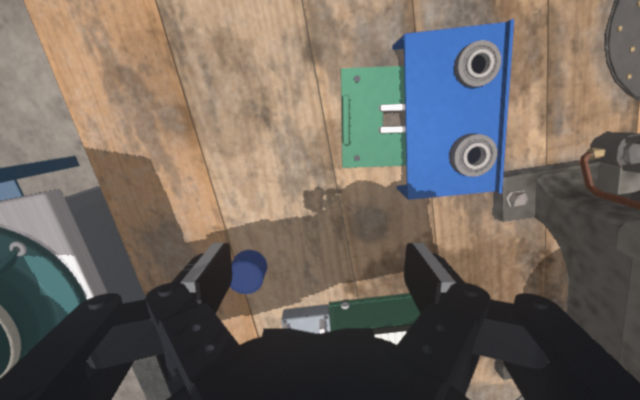

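The picture shows the cover's front edge running from (341,67) to (342,168), the lip at (346,120), the ribs at (392,107) and (392,130), and the deck's front edge from (405,34) to (408,198). I'll turn these pixels into positions and orientations.

```bash
python3 - <<'E'
from look import *
import pickle
W,r=pickle.load(open('v2.pkl','rb'))
im=W['pixels'].astype(int)
def seg(a,b,z):
    A,B=onz(W,a,z),onz(W,b,z);v=A-B;print(A,B,'len %.1f'%np.linalg.norm(v),'normal head %.3f'%(np.arctan2(v[1],v[0])-np.pi/2))
seg((341,67),(342,168),6); seg((345,95),(348,145),27); seg((405,34),(408,198),55)
m=silhouettes(W,'cover')[0]['pixels'].astype(np.uint8)
# front edge: leftmost col per row
ys=np.arange(72,164);xs=np.array([np.argmax(m[y]) for y in ys]);p=np.polyfit(ys,xs,1);print('edge fit',p,np.abs(np.polyval(p,ys)-xs).max())
seg((np.polyval(p,67),67),(np.polyval(p,168),168),6)
rows_=np.where(m.any(1))[0];print('rows',rows_.min(),rows_.max())
for n in ['v1.pkl']:
    V,q=pickle.load(open(n,'rb'))
S=shot('side');T=shot('top')
for n in ['cover_lip','cover_center','rack']:
    obs=[(W,r[n])] if n in r else []
    for C in (S,T):
        a=landmark_of(C,n)[:1]
        if a and a[0]['conf']>.5: obs.append((C,a[0]['location']))
    if len(obs)>1: print(n,len(obs),*tri(obs))
save(W,'e.png',(320,50,520,210),4)
E
```

```text
[593.6 238.9   6. ] [572.6 112.8   6. ] len 127.8 normal head -0.165
[590.7 204.3  27. ] [584.2 144.4  27. ] len 60.3 normal head -0.109
[661.2 251.2  55. ] [643.6  69.3  55. ] len 182.8 normal head -0.096
edge fit [  0.  339.8] 1.2489481065917403
[593.2 238.9   6. ] [572.7 112.8   6. ] len 127.8 normal head -0.161
rows 66 167
cover_lip 3 [588.2 180.1  11.8] [4.0, 5.5, 6.7]
cover_center 3 [660.5 160.6  11.2] [4.3, 0.6, 3.7]
```

View pics/e.png

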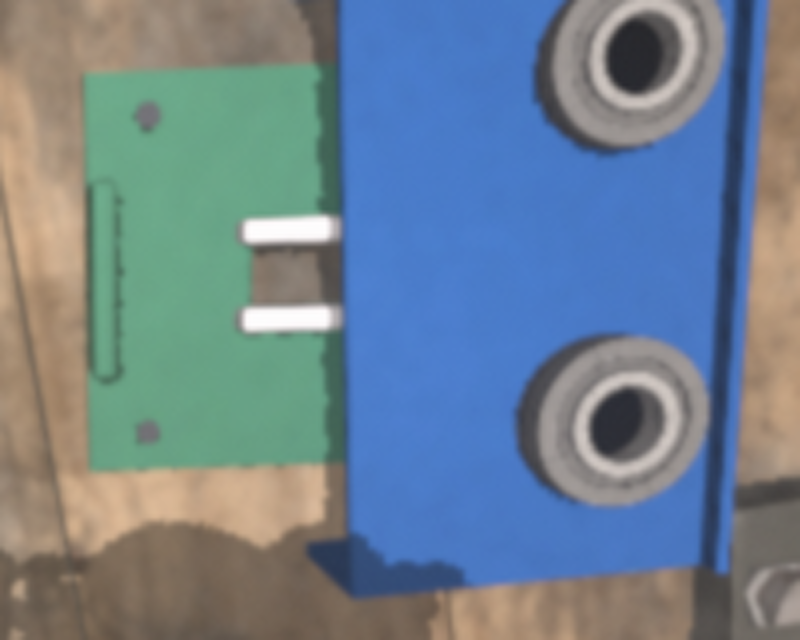

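```bash
python3 - <<'E'
from look import *
import pickle
W,r=pickle.load(open('v2.pkl','rb'))
f=lambda u,v,z:onz(W,(320+u/4-.4,50+v/4-.4),z)
for a,b in (((84,74),(335,65)),((90,470),(345,463)),((84,74),(90,470))):
    A,B=f(*a,6),f(*b,6);print(A,B,np.arctan2(*(B-A)[1::-1]))
print('lip top',f(105,282,27),f(91,182,27),f(96,380,27))
A,B=f(340,0,55),f(352,598,55);print('rack',A,B)
rows([587,175.3,90],-0.155)
E
```

```text
[592.8 237.7   6. ] [670.2 224.9   6. ] -0.16391549047755322
[572.9 114.    6. ] [658.8  99.3   6. ] -0.16937937310193968
[592.8 237.7   6. ] [572.9 114.    6. ] -1.7303211199262825
lip top [586.7 175.   27. ] [587.5 204.8  27. ] [578.8 145.9  27. ]
rack [659.  236.2  55. ] [643.  68.  55.]
TCP [540.5 120.7 280.6] head -0.198 tx [-0.  0.] q1 0.07 q6 1.84 t 4.8 F [-0.4  0.2  1.1] grip 0.995
 n=6 d(m) [0. 0. 0.] r(deg) [-0.4 -0.  -0. ] total [190.6  62.6  34.9] [-2.5 -0.  -0. ]
```

```bash
sed -i "s/(s\/1000).round(4)/' '.join('%.4f'%v for v in s\/1000)/; s/np.degrees(best\/n).round(2)/' '.join('%.2f'%v for v in np.degrees(best\/n))/" h.py
python3 -m handwheel '[{"dx":0.0318,"dy":0.0104,"dz":0.0058,"rx":-0.33,"ry":0,"rz":0,"grip":0.04},{"dx":0.0318,"dy":0.0104,"dz":0.0058,"rx":-0.33,"ry":0,"rz":0,"grip":0.04},{"dx":0.0318,"dy":0.0104,"dz":0.0058,"rx":-0.33,"ry":0,"rz":0,"grip":0.04},{"dx":0.0318,"dy":0.0104,"dz":0.0058,"rx":-0.33,"ry":0,"rz":0,"grip":0.04},{"dx":0.0318,"dy":0.0104,"dz":0.0058,"rx":-0.33,"ry":0,"rz":0,"grip":0.04},{"dx":0.0318,"dy":0.0104,"dz":0.0058,"rx":-0.33,"ry":0,"rz":0,"grip":0.04},{"dx":0,"dy":0,"dz":0,"rx":0,"ry":0,"rz":0,"grip":0.04},{"dx":0,"dy":0,"dz":0,"rx":0,"ry":0,"rz":0,"grip":0.04}]'
python3 -c "
from h import *
rows([586.7,175,32],-0.163)"
```

```text
t: 5.52
position: [585.3, 175.7, 89.0]
orientation: [0.057, 0.706, -0.058, 0.704]
force: [-0.2, -0.1, 0.9]
grip_width: 0.463
TCP [585.3 175.7  89. ] head -0.163 tx [-0.003 -0.001] q1 0.16 q6 1.89 t 5.5 F [-0.2 -0.1  0.9] grip 0.463
 n=2 d(m) 0.0285 -0.0002 0.0008 r(deg) 0.00 -0.08 0.03 total [57.  -0.4  1.7] [ 0.01 -0.16  0.06]
```

```bash
python3 -m handwheel '[{"dx":0.014,"dy":0,"dz":0.0002,"rx":0,"ry":0,"rz":0,"grip":0.04},{"dx":0.014,"dy":0,"dz":0,"rx":0,"ry":0,"rz":0,"grip":0.04},{"dx":0.014,"dy":0,"dz":0,"rx":0,"ry":0,"rz":0,"grip":0.04},{"dx":0.014,"dy":0,"dz":0,"rx":0,"ry":0,"rz":0,"grip":0.04},{"dx":0,"dy":0,"dz":0,"rx":0,"ry":0,"rz":0,"grip":0.04},{"dx":0,"dy":0,"dz":0,"rx":0,"ry":0,"rz":0,"grip":0.0},{"dx":0,"dy":0,"dz":0,"rx":0,"ry":0,"rz":0,"grip":0.0},{"dx":0,"dy":0,"dz":0,"rx":0,"ry":0,"rz":0,"grip":0.0},{"dx":0,"dy":0,"dz":0,"rx":0,"ry":0,"rz":0,"grip":0.0},{"dx":0,"dy":0,"dz":0,"rx":0,"ry":0,"rz":0,"grip":0.0},{"dx":0,"dy":0,"dz":0,"rx":0,"ry":0,"rz":0,"grip":0.0}]'
python3 -c "
from h import *
rows([586.7,175,32],-0.163)"
```

```text
t: 6.43
position: [587.1, 175.6, 35.8]
orientation: [0.058, 0.704, -0.058, 0.706]
force: [-2.0, -1.4, 10.2]
grip_width: 0.073
TCP [587.1 175.6  35.8] head -0.163 tx [0.003 0.   ] q1 0.16 q6 1.89 t 6.4 F [-2.  -1.4 10.2] grip 0.073
 n=1 d(m) 0.0038 -0.0007 -0.0003 r(deg) -0.03 0.14 -0.03 total [ 3.8 -0.7 -0.3] [-0.03  0.14 -0.03]
```

```bash
python3 -m handwheel '[{"dx":-0.003,"dy":0,"dz":0,"rx":0,"ry":0,"rz":0,"grip":0.0},{"dx":0,"dy":0,"dz":-0.01,"rx":0,"ry":0,"rz":0,"grip":0.0},{"dx":0,"dy":0,"dz":-0.01,"rx":0,"ry":0,"rz":0,"grip":0.0},{"dx":0,"dy":0,"dz":-0.01,"rx":0,"ry":0,"rz":0,"grip":0.0},{"dx":0,"dy":0,"dz":-0.01,"rx":0,"ry":0,"rz":0,"grip":0.0},{"dx":0,"dy":0,"dz":-0.01,"rx":0,"ry":0,"rz":0,"grip":0.0},{"dx":0,"dy":0,"dz":-0.01,"rx":0,"ry":0,"rz":0,"grip":0.0},{"dx":0,"dy":0,"dz":-0.01,"rx":0,"ry":0,"rz":0,"grip":0.0},{"dx":0,"dy":0,"dz":-0.01,"rx":0,"ry":0,"rz":0,"grip":0.0},{"dx":0,"dy":0,"dz":-0.01,"rx":0,"ry":0,"rz":0,"grip":0.0},{"dx":0,"dy":0,"dz":-0.01,"rx":0,"ry":0,"rz":0,"grip":0.0},{"dx":0,"dy":0,"dz":-0.002,"rx":0,"ry":0,"rz":0,"grip":0.0},{"dx":0,"dy":0,"dz":0,"rx":0,"ry":0,"rz":0,"grip":0.0},{"dx":0,"dy":0,"dz":0,"rx":0,"ry":0,"rz":0,"grip":0.0}]'
python3 - <<'E'
from h import *
np.set_printoptions(precision=1,suppress=True)
for n in('side','top'):
    S=shot(n)
    for k,z in (('cover_center',11),('cover_lip',17)):
        a=landmark_of(S,k)[:1]
        if a: print(n,k,round(a[0]['conf'],2),onz(S,a[0]['location'],z))
E
```

```text
t: 7.6
position: [485.8, 192.3, 36.8]
orientation: [0.058, 0.705, -0.058, 0.705]
force: [-0.5, 0.2, -2.2]
grip_width: 0.074
side cover_center 0.88 [555.8 192.4  11. ]
side cover_lip 0.86 [484.4 199.8  17. ]
top cover_center 0.96 [554.6 179.3  11. ]
top cover_lip 0.67 [490.6 201.5  17. ]
```

```bash
python3 -m handwheel '[{"dx":0,"dy":0,"dz":0,"rx":0,"ry":0,"rz":0,"grip":0.04},{"dx":0,"dy":0,"dz":0,"rx":0,"ry":0,"rz":0,"grip":0.04},{"dx":0,"dy":0,"dz":0,"rx":0,"ry":0,"rz":0,"grip":0.04},{"dx":0,"dy":0,"dz":0,"rx":0,"ry":0,"rz":0,"grip":0.04},{"dx":-0.02,"dy":0,"dz":0,"rx":0,"ry":0,"rz":0,"grip":0.04},{"dx":-0.03,"dy":0,"dz":0,"rx":0,"ry":0,"rz":0,"grip":0.04},{"dx":-0.035,"dy":0,"dz":0,"rx":0,"ry":0,"rz":0,"grip":0.085},{"dx":-0.035,"dy":0,"dz":0,"rx":0,"ry":0,"rz":0,"grip":0.085},{"dx":-0.035,"dy":0,"dz":0,"rx":0,"ry":0,"rz":0,"grip":0.085},{"dx":0,"dy":0,"dz":0,"rx":0,"ry":0,"rz":0,"grip":0.085}]'
python3 - <<'E'
from look import *
W,r=look('x.png',dict(cover=0,cover_center=11,cover_lip=17))
for n in('side','top'):
    S=shot(n)
    for k,z in (('cover_center',11),('cover_lip',17)):
        a=landmark_of(S,k)[:1]
        if a: print(n,k,round(a[0]['conf'],2),onz(S,a[0]['location'],z))
rows([560,179,220],-0.163+np.pi/2,0)
E
```

```text
t: 8.73
position: [487.8, 192.8, 197.9]
orientation: [0.059, 0.702, -0.057, 0.708]
force: [0.2, -0.2, 0.9]
grip_width: 0.991
cover [380.7 179. ] 0.79 [559.3 181.    0. ]
cover_center [384.6 180.9] 0.93 [561.1 181.   11. ]
cover_lip [317.  182.8] 0.72 [488.9 192.2  17. ]
side cover_center 0.79 [566.6 186.2  11. ]
side cover_lip 0.96 [489.2 183.3  17. ]
top cover_center 0.72 [562.8 184.6  11. ]
top cover_lip 0.92 [489.2 199.1  17. ]
TCP [485.4 192.2 191.2] head -0.163 tx [-0. -0.] q1 0.22 q6 1.96 t 9.2 F [-0.2 -0.4  1.8] grip 0.998
 n=14 d(m) -0.0021 -0.0041 0.0044 r(deg) -6.43 -0.00 -0.00 total [-28.9  -0.9  75.7] [-90.   -0.1  -0. ]
```

```bash
python3 -m handwheel '[{"dx":-0.0021,"dy":-0.0041,"dz":0.0044,"rx":-6.43,"ry":0,"rz":0,"grip":0.085},{"dx":-0.0021,"dy":-0.0041,"dz":0.0044,"rx":-6.43,"ry":0,"rz":0,"grip":0.085},{"dx":-0.0021,"dy":-0.0041,"dz":0.0044,"rx":-6.43,"ry":0,"rz":0,"grip":0.085},{"dx":-0.0021,"dy":-0.0041,"dz":0.0044,"rx":-6.43,"ry":0,"rz":0,"grip":0.085},{"dx":-0.0021,"dy":-0.0041,"dz":0.0044,"rx":-6.43,"ry":0,"rz":0,"grip":0.085},{"dx":-0.0021,"dy":-0.0041,"dz":0.0044,"rx":-6.43,"ry":0,"rz":0,"grip":0.085},{"dx":-0.0021,"dy":-0.0041,"dz":0.0044,"rx":-6.43,"ry":0,"rz":0,"grip":0.085},{"dx":-0.0021,"dy":-0.0041,"dz":0.0044,"rx":-6.43,"ry":0,"rz":0,"grip":0.085},{"dx":-0.0021,"dy":-0.0041,"dz":0.0044,"rx":-6.43,"ry":0,"rz":0,"grip":0.085},{"dx":-0.0021,"dy":-0.0041,"dz":0.0044,"rx":-6.43,"ry":0,"rz":0,"grip":0.085},{"dx":-0.0021,"dy":-0.0041,"dz":0.0044,"rx":-6.43,"ry":0,"rz":0,"grip":0.085},{"dx":-0.0021,"dy":-0.0041,"dz":0.0044,"rx":-6.43,"ry":0,"rz":0,"grip":0.085},{"dx":-0.0021,"dy":-0.0041,"dz":0.0044,"rx":-6.43,"ry":0,"rz":0,"grip":0.085},{"dx":-0.0021,"dy":-0.0041,"dz":0.0044,"rx":-6.43,"ry":0,"rz":0,"grip":0.085},{"dx":0,"dy":0,"dz":0,"rx":0,"ry":0,"rz":0,"grip":0.085},{"dx":0,"dy":0,"dz":0,"rx":0,"ry":0,"rz":0,"grip":0.085}]'
python3 - <<'E'
from look import *
W,r=look('f.png',dict(cover=0,cover_center=11,cover_lip=17))
import pickle;pickle.dump((W,r),open('v3.pkl','wb'))
rows([561,180.5,100],-0.163+np.pi/2,0)
# cover heading via silhouette minAreaRect at z=6
m=silhouettes(W,'cover')[0]['pixels'].astype(np.uint8)
c=max(cv2.findContours(m,cv2.RETR_EXTERNAL,cv2.CHAIN_APPROX_NONE)[0],key=len)[:,0]
P=np.array([onz(W,p,6)[:2] for p in c],np.float32);print(cv2.minAreaRect(P))
E
```

```text
t: 10.57
position: [560.1, 178.4, 220.8]
orientation: [-0.457, 0.54, 0.457, 0.54]
force: [-0.1, 0.4, 0.8]
grip_width: 0.998
cover [317.6 174.9] 0.6 [561.  178.3   0. ]
cover_center [320.7 179.4] 0.7 [564.6 181.3  11. ]
cover_lip [320.5 107.7] 0.74 [486.3 193.9  17. ]
TCP [559.9 178.3 221.1] head 1.405 tx [-0. -0.] q1 0.17 q6 0.33 t 10.8 F [-0.1  0.5  0.2] grip 0.993
 n=4 d(m) 0.0303 -0.0002 0.0006 r(deg) -0.03 -0.00 -0.00 total [121.1  -0.8   2.4] [-0.1 -0.  -0. ]
((565.5524291992188, 177.99606323242188), (127.47128295898438, 169.91262817382812), 80.62409210205078)
```

View pics/f.png

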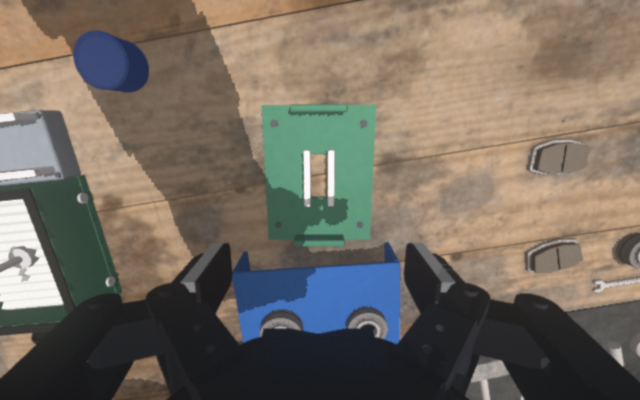

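The cover lies clear of the rack, with its corners at (263,107), (377,105), (268,239) and (372,239), and its ribs centred at about (307,179) and (331,179). The silhouette gives a heading of -0.164.

```bash
python3 - <<'E'
from look import *
import pickle
W,r=pickle.load(open('v3.pkl','rb'))
P=[onz(W,p,6) for p in((263,106.5),(377,105),(372,239.5),(268,239.5))]
print(*P,np.mean(P,0),[np.linalg.norm(P[i]-P[i-1]) for i in range(4)])
a,b=onz(W,(307,151),22),onz(W,(307,205),22);c,d=onz(W,(331,151),22),onz(W,(331,205),22);print(a,b,c,d,np.mean([a,b,c,d],0))
# housing from v1
V,q=pickle.load(open('v1.pkl','rb'))
for n,z in(('housing',70),):
    V2=shot('top'); 
    m=silhouettes(V2,n)
    m=m[0]['pixels'].astype(np.uint8);c=max(cv2.findContours(m,0,1)[0],key=len)[:,0]
    Q=np.array([onz(V2,p,70)[:2] for p in c],np.float32);print('top housing',cv2.minAreaRect(Q))
corn=[onz(V,p,70) for p in((323,10),(414,53),(356,173),(275,138))]
print('rim corners v1',*corn,np.mean(corn,0))
E
```

```text
[474.4 131.9   6. ] [493.6 255.8   6. ] [651.8 231.8   6. ] [630.3 104.    6. ] [562.5 180.8   6. ] [np.float64(158.43007924972468), np.float64(125.30657499803961), np.float64(160.0299920273455), np.float64(129.6125134427519)]
[528.6 172.   22. ] [589.3 161.2  22. ] [532.9 197.8  22. ] [593.8 188.3  22. ] [561.1 179.8  22. ]
top housing ((564.6195678710938, -156.95150756835938), (130.33229064941406, 261.87091064453125), 86.28028106689453)
rim corners v1 [ 670.6 -108.4   70. ] [ 664.8 -226.2   70. ] [ 506.2 -215.1   70. ] [ 513.4 -100.1   70. ] [ 588.8 -162.5   70. ]
```

```bash
python3 -m handwheel '[{"dx":0.03,"dy":-0.0004,"dz":0.0006,"rx":-0.03,"ry":0,"rz":0,"grip":0.06},{"dx":0.03,"dy":-0.0004,"dz":0.0006,"rx":-0.03,"ry":0,"rz":0,"grip":0.06},{"dx":0.03,"dy":-0.0004,"dz":0.0006,"rx":-0.03,"ry":0,"rz":0,"grip":0.06},{"dx":0.03,"dy":-0.0002,"dz":0.0005,"rx":-0.03,"ry":0,"rz":0,"grip":0.06},{"dx":0.016,"dy":0,"dz":0,"rx":0,"ry":0,"rz":0,"grip":0.06},{"dx":0.016,"dy":0,"dz":0,"rx":0,"ry":0,"rz":0,"grip":0.06},{"dx":0.016,"dy":0,"dz":0,"rx":0,"ry":0,"rz":0,"grip":0.06},{"dx":0.016,"dy":0,"dz":0,"rx":0,"ry":0,"rz":0,"grip":0.06},{"dx":0,"dy":0,"dz":0,"rx":0,"ry":0,"rz":0,"grip":0.06},{"dx":0,"dy":0,"dz":0,"rx":0,"ry":0,"rz":0,"grip":0.06},{"dx":0,"dy":0,"dz":0,"rx":0,"ry":0,"rz":0,"grip":0.06}]'
python3 -c "
from h import *
rows([561.7,180.3,36],1.407,0)"
```

```text
t: 11.83
position: [562.3, 180.5, 38.1]
orientation: [-0.458, 0.538, 0.458, 0.539]
force: [1.0, 0.2, -0.0]
grip_width: 0.703
TCP [562.3 180.5  38.1] head 1.410 tx [0.001 0.   ] q1 0.17 q6 0.33 t 11.8 F [ 1.   0.2 -0. ] grip 0.703
 n=1 d(m) 0.0021 0.0006 -0.0003 r(deg) 0.15 0.02 0.05 total [ 2.1  0.6 -0.3] [0.15 0.02 0.05]
```

```bash
python3 -m handwheel '[{"dx":0.003,"dy":0.0006,"dz":0,"rx":0,"ry":0,"rz":0,"grip":0.06},{"dx":0,"dy":0,"dz":0,"rx":0,"ry":0,"rz":0,"grip":0.02},{"dx":0,"dy":0,"dz":0,"rx":0,"ry":0,"rz":0,"grip":0.02},{"dx":0,"dy":0,"dz":0,"rx":0,"ry":0,"rz":0,"grip":0.02},{"dx":0,"dy":0,"dz":0,"rx":0,"ry":0,"rz":0,"grip":0.02},{"dx":0,"dy":0,"dz":0,"rx":0,"ry":0,"rz":0,"grip":0.02}]'
python3 -c "
from h import *
rows([561.7,180.3,36],1.407,0)"
```

```text
t: 12.33
position: [561.6, 180.6, 35.0]
orientation: [-0.458, 0.538, 0.458, 0.539]
force: [-2.3, 0.9, 9.3]
grip_width: 0.376
TCP [561.6 180.6  35. ] head 1.410 tx [0.001 0.   ] q1 0.17 q6 0.33 t 12.3 F [-2.3  0.9  9.3] grip 0.376
 n=1 d(m) -0.0010 -0.0002 -0.0002 r(deg) 0.16 0.02 0.05 total [-1.  -0.2 -0.2] [0.16 0.02 0.05]
```

```bash
python3 - <<'E'
from look import *
import pickle
V,q=pickle.load(open('v1.pkl','rb')); save(V,'g.png',(255,0,425,220),2.7)
E
```

```text
(no output)
```

View pics/g.png

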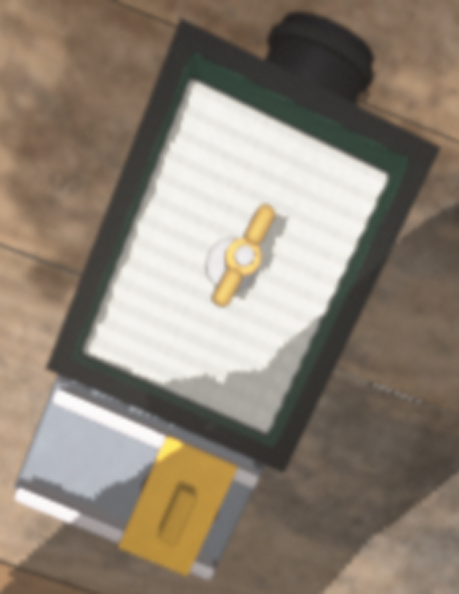

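```bash
python3 -m handwheel '[{"dx":-0.01,"dy":0,"dz":0,"rx":0,"ry":0,"rz":0,"grip":0.02},{"dx":-0.02,"dy":0,"dz":0,"rx":0,"ry":0,"rz":0,"grip":0.02},{"dx":-0.03,"dy":0,"dz":0,"rx":0,"ry":0,"rz":0,"grip":0.02},{"dx":-0.03,"dy":0,"dz":0,"rx":0,"ry":0,"rz":0,"grip":0.02},{"dx":-0.03,"dy":0,"dz":0,"rx":0,"ry":0,"rz":0,"grip":0.02},{"dx":-0.03,"dy":0,"dz":0,"rx":0,"ry":0,"rz":0,"grip":0.02},{"dx":-0.01,"dy":0,"dz":0,"rx":0,"ry":0,"rz":0,"grip":0.02},{"dx":0,"dy":0,"dz":0,"rx":0,"ry":0,"rz":0,"grip":0.02}]'
```

```text
t: 13.0
position: [562.4, 180.7, 197.0]
orientation: [-0.459, 0.537, 0.457, 0.54]
force: [0.7, -0.4, -3.5]
grip_width: 0.379
```

The picture shows the rim corners at crop (182,22), (438,150), (282,468) and (50,368), the nut hub at (242,257) with wing tips at (266,207) and (220,304), and the catch tab at (178,513).

```bash
python3 - <<'E'
from look import *
import pickle
V,q=pickle.load(open('v1.pkl','rb'))
f=lambda u,v,z:onz(V,(255+u/2.7-.3,v/2.7-.3),z)
c=[f(*p,70) for p in((182,22),(438,150),(282,468),(50,368))]
print(c,np.mean(c,0))
for i in range(4):
    d=c[i]-c[i-1];print('%.1f %.3f'%(np.linalg.norm(d),(np.arctan2(d[1],d[0])+np.pi/4)%(np.pi/2)-np.pi/4))
print('nut hub',f(242,257,112),f(242,257,104));a,b=f(266,207,106),f(220,304,106);print('wings',a,b,(a+b)/2,np.arctan2(*(a-b)[1::-1]),np.linalg.norm(a-b))
print('tab',f(178,513,67), f(180,512,78))
obs=[]
for n in('side','top'):
    S=shot(n);save(S,n+'.png')
    for k,z in(('nut_center',104),('seat_center',70),('catch_tab',67),('cover_center',0)):
        l=landmark_of(S,k)[:1]
        if l: print(n,k,round(l[0]['conf'],2),l[0]['location'],onz(S,l[0]['location'],z) if z else '')
rows([589,-163,200],1.407-0.163*0+0.10,0)
E
```

```text
[array([ 672.3, -106.7,   70. ]), array([ 663.8, -230.6,   70. ]), array([ 507.6, -219. ,   70. ]), array([515. , -97.2,  70. ])] [ 589.7 -163.4   70. ]
157.5 -0.060
124.2 -0.069
156.6 -0.074
122.1 -0.061
nut hub [ 588.7 -162.5  112. ] [ 589.4 -163.   104. ]
wings [ 610.6 -165.1  106. ] [ 568.6 -160.9  106. ] [ 589.6 -163.   106. ] -0.09949905654863961 42.196359560367554
tab [ 468.1 -179.    67. ] [ 471.5 -178.7   78. ]
side nut_center 0.57 [311.4, 181.9] [ 589.9 -177.2  104. ]
side seat_center 0.61 [312.6, 194.6] [ 581.1 -145.    70. ]
side catch_tab 0.62 [344.5, 190.9] [ 478.1 -200.8   67. ]
side cover_center 0.71 [298.7, 201.2] 
top nut_center 0.52 [364.2, 193.2] [ 588.5 -169.6  104. ]
top seat_center 0.63 [358.1, 194.8] [ 590.  -157.8   70. ]
top catch_tab 0.55 [369.2, 241.1] [ 471.4 -183.7   67. ]
top cover_center 0.63 [213.9, 204.2] 
TCP [561.2 180.5 193.7] head 1.410 tx [-0. -0.] q1 0.17 q6 0.33 t 13.5 F [-0.3 -0.1 -2.7] grip 0.377
 n=10 d(m) -0.0006 -0.0068 -0.0338 r(deg) -0.56 -0.00 -0.00 total [  -6.3  -82.5 -334.6] [-5.6 -0.  -0. ]
```

```bash
python3 -m handwheel '[{"dx":-0.0006,"dy":-0.0068,"dz":-0.0338,"rx":-0.55,"ry":0,"rz":0,"grip":0.02},{"dx":-0.0006,"dy":-0.0068,"dz":-0.0338,"rx":-0.55,"ry":0,"rz":0,"grip":0.02},{"dx":-0.0006,"dy":-0.0068,"dz":-0.0338,"rx":-0.55,"ry":0,"rz":0,"grip":0.02},{"dx":-0.0006,"dy":-0.0068,"dz":-0.0338,"rx":-0.55,"ry":0,"rz":0,"grip":0.02},{"dx":-0.0006,"dy":-0.0068,"dz":-0.0338,"rx":-0.55,"ry":0,"rz":0,"grip":0.02},{"dx":-0.0006,"dy":-0.0068,"dz":-0.0338,"rx":-0.55,"ry":0,"rz":0,"grip":0.02},{"dx":-0.0006,"dy":-0.0068,"dz":-0.0338,"rx":-0.55,"ry":0,"rz":0,"grip":0.02},{"dx":-0.0006,"dy":-0.0068,"dz":-0.0338,"rx":-0.55,"ry":0,"rz":0,"grip":0.02},{"dx":-0.0006,"dy":-0.0068,"dz":-0.0338,"rx":-0.55,"ry":0,"rz":0,"grip":0.02},{"dx":-0.0006,"dy":-0.0068,"dz":-0.0338,"rx":-0.55,"ry":0,"rz":0,"grip":0.02},{"dx":0,"dy":0,"dz":0,"rx":0,"ry":0,"rz":0,"grip":0.02},{"dx":0,"dy":0,"dz":0,"rx":0,"ry":0,"rz":0,"grip":0.02},{"dx":0,"dy":0,"dz":0,"rx":0,"ry":0,"rz":0,"grip":0.02}]'
python3 - <<'E'
from look import *
W,r=look('i.png',dict(cover_center=175,cover_lip=181),(120,0,520,300),2)
import pickle;pickle.dump((W,r),open('v4.pkl','wb'))
rows([589.5,-163.1,180],1.505,0)
E
```

```text
t: 14.58
position: [589.0, -162.8, 199.9]
orientation: [-0.483, 0.516, 0.484, 0.516]
force: [-0.2, 1.9, -2.9]
grip_width: 0.377
cover_center None
cover_lip [319.3  97.7] 0.62 [ 513.6 -157.1  181. ]
TCP [ 589.1 -161.9  200.2] head 1.507 tx [-0.  0.] q1 -0.40 q6 -0.34 t 14.7 F [ 0.2  0.3 -3. ] grip 0.377
 n=1 d(m) 0.0202 -0.0005 -0.0012 r(deg) 0.12 0.01 -0.01 total [20.2 -0.5 -1.2] [ 0.1  0.  -0. ]
```

View pics/i.png

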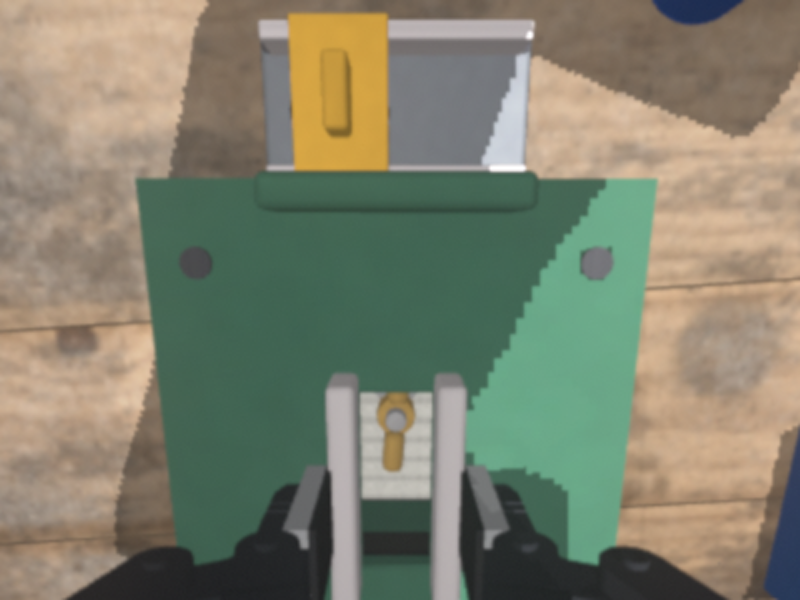

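Through the slot the nut shows at column 396 of the crop, which is the slot's middle (361 to 432). The cover's near edge is at row 179 and the slot's near end at row 392. Next I'll work out the fore-aft offset in the hand.

```bash
python3 - <<'E'
from look import *
import pickle
W,r=pickle.load(open('v4.pkl','rb'))
f=lambda u,v,z:onz(W,(120+u/2-.25,v/2-.25),z)
T,o=tool();Z=T[:3,2];Y=T[:3,1];p=T[:3,3]
rel=lambda q:np.array([-(q-p)@Y,(q-p)@Z])   # along +x fwd, lateral
for z in (171,168):
    print(z,'edge->centre',rel(f(137,179,z))+[80,0],rel(f(655,179,z))+[80,0],'slot near',rel(f(361,392,z))+[26,0],rel(f(432,392,z))+[26,0],'rib near end',rel(f(342,376,z+16))+[32,0],rel(f(449,376,z+16))+[32,0])
    print('width',np.linalg.norm(f(137,179,z)-f(655,179,z)))
print('nut',f(395,416,112),f(396,412,112),'tab',f(335,90,78), 'plate catch',f(290,13,57),f(388,13,57))
E
```

```text
171 edge->centre [ -0.2 -63.4] [ 0. 62.] slot near [ -0.6 -10.1] [-0.5  8.8] rib near end [ -2.9 -13.6] [-2.9 11.7]
width 125.42613484978698
168 edge->centre [ -0.4 -64.7] [-0.2 63.3] slot near [  0.3 -10.3] [0.3 9. ] rib near end [ -2.2 -13.9] [-2.1 12. ]
width 127.93023431760702
nut [ 588.2 -163.   112. ] [ 586.6 -162.5  112. ] tab [ 468.7 -177.8   78. ] plate catch [ 435.4 -194.8   57. ] [ 438.  -155.9   57. ]
```

```bash
python3 -m handwheel '[{"dx":0.015,"dy":0,"dz":-0.0006,"rx":0.1,"ry":0,"rz":0,"grip":0.02},{"dx":0.02,"dy":0,"dz":0,"rx":0,"ry":0,"rz":0,"grip":0.02},{"dx":0.015,"dy":0,"dz":0,"rx":0,"ry":0,"rz":0,"grip":0.02},{"dx":0.01,"dy":0,"dz":0,"rx":0,"ry":0,"rz":0,"grip":0.02},{"dx":0.01,"dy":0,"dz":0,"rx":0,"ry":0,"rz":0,"grip":0.02},{"dx":0.007,"dy":0,"dz":0,"rx":0,"ry":0,"rz":0,"grip":0.02},{"dx":0,"dy":0,"dz":0,"rx":0,"ry":0,"rz":0,"grip":0.02}]'
python3 -c "
from h import *
rows([589.3,-162.5,105],1.505,0)"
```

```text
t: 15.32
position: [588.8, -163.1, 122.1]
orientation: [-0.483, 0.517, 0.484, 0.516]
force: [-0.7, 0.5, -1.8]
grip_width: 0.372
TCP [ 588.8 -163.1  122.1] head 1.504 tx [-0.001  0.001] q1 -0.40 q6 -0.34 t 15.3 F [-0.7  0.5 -1.8] grip 0.372
 n=1 d(m) 0.0171 -0.0005 0.0007 r(deg) -0.03 0.03 -0.07 total [17.1 -0.5  0.7] [-0.03  0.03 -0.07]
```

```bash
python3 -m handwheel '[{"dx":0.006,"dy":-0.0003,"dz":0.0004,"rx":0,"ry":0,"rz":0,"grip":0.02},{"dx":0.005,"dy":0,"dz":0,"rx":0,"ry":0,"rz":0,"grip":0.02},{"dx":0.003,"dy":0,"dz":0,"rx":0,"ry":0,"rz":0,"grip":0.02},{"dx":0.002,"dy":0,"dz":0,"rx":0,"ry":0,"rz":0,"grip":0.02},{"dx":0,"dy":0,"dz":0,"rx":0,"ry":0,"rz":0,"grip":0.02},{"dx":0,"dy":0,"dz":0,"rx":0,"ry":0,"rz":0,"grip":0.02}]'
python3 -c "
from h import *
rows([589.3,-162.5,105],1.505,0)"
```

```text
t: 15.82
position: [589.5, -163.3, 107.3]
orientation: [-0.483, 0.516, 0.483, 0.516]
force: [-0.2, 0.1, -2.1]
grip_width: 0.372
TCP [ 589.5 -163.3  107.3] head 1.504 tx [ 0. -0.] q1 -0.40 q6 -0.34 t 15.8 F [-0.2  0.1 -2.1] grip 0.372
 n=1 d(m) 0.0023 0.0002 0.0007 r(deg) -0.06 -0.00 0.00 total [2.3 0.2 0.7] [-0.06 -0.    0.  ]
```

```bash
python3 -m handwheel '[{"dx":0.0015,"dy":0,"dz":0.0005,"rx":0,"ry":0,"rz":0,"grip":0.02},{"dx":0.0015,"dy":0,"dz":0,"rx":0,"ry":0,"rz":0,"grip":0.02},{"dx":0,"dy":0,"dz":0,"rx":0,"ry":0,"rz":0,"grip":0.02},{"dx":0,"dy":0,"dz":0,"rx":0,"ry":0,"rz":0,"grip":0.02}]'
python3 -c "
from h import *
rows([589.3,-162.5,105],1.505,0)"
```

```text
t: 16.15
position: [589.7, -162.7, 105.0]
orientation: [-0.483, 0.516, 0.483, 0.517]
force: [-3.1, 1.5, 7.1]
grip_width: 0.377
TCP [ 589.7 -162.7  105. ] head 1.504 tx [ 0.001 -0.   ] q1 -0.40 q6 -0.34 t 16.1 F [-3.1  1.5  7.1] grip 0.377
 n=1 d(m) 0.0000 0.0004 0.0002 r(deg) -0.05 -0.02 0.06 total [0.  0.4 0.2] [-0.05 -0.02  0.06]
```

```bash
python3 -m handwheel '[{"dx":0,"dy":0,"dz":0,"rx":0,"ry":0,"rz":0,"grip":0.06},{"dx":0,"dy":0,"dz":0,"rx":0,"ry":0,"rz":0,"grip":0.06},{"dx":0,"dy":0,"dz":0,"rx":0,"ry":0,"rz":0,"grip":0.06},{"dx":0,"dy":0,"dz":0,"rx":0,"ry":0,"rz":0,"grip":0.06},{"dx":-0.01,"dy":0,"dz":0,"rx":0,"ry":0,"rz":0,"grip":0.06},{"dx":-0.02,"dy":0,"dz":0,"rx":0,"ry":0,"rz":0,"grip":0.06},{"dx":-0.03,"dy":0,"dz":0,"rx":0,"ry":0,"rz":0,"grip":0.06},{"dx":-0.03,"dy":0,"dz":0,"rx":0,"ry":0,"rz":0,"grip":0.04},{"dx":0,"dy":0,"dz":0,"rx":0,"ry":0,"rz":0,"grip":0.04},{"dx":0,"dy":0,"dz":0,"rx":0,"ry":0,"rz":0,"grip":0.04}]'
python3 - <<'E'
from look import *
W,r=look('j.png',dict(cover_center=81,cover_lip=87,nut_center=104,seat_center=70,catch_tab=67),(120,0,520,300),2)
import pickle;pickle.dump((W,r),open('v5.pkl','wb'))
rows([589.3,-163,140],1.47,0)
E
```

```text
t: 16.98
position: [590.3, -163.1, 196.3]
orientation: [-0.484, 0.516, 0.482, 0.517]
force: [-0.2, 0.4, -0.8]
grip_width: 0.47
cover_center [319.5 198.8] 0.64 [ 590.9 -161.7   81. ]
cover_lip [320.1 101.2] 0.96 [ 513.1 -156.2   87. ]
nut_center [316.7 205.7] 0.64 [ 589.6 -163.9  104. ]
seat_center [318.  193.7] 0.95 [ 589.4 -162.8   70. ]
catch_tab [285.5  44.1] 0.71 [ 468.5 -180.1   67. ]
TCP [ 589.1 -162.6  193.4] head 1.504 tx [-0.  0.] q1 -0.40 q6 -0.34 t 17.3 F [ 0.4 -0.1 -0.1] grip 0.469
 n=2 d(m) 0.0267 -0.0001 -0.0002 r(deg) 0.98 0.01 -0.04 total [53.4 -0.3 -0.4] [ 1.9  0.  -0.1]
```

View pics/j.png

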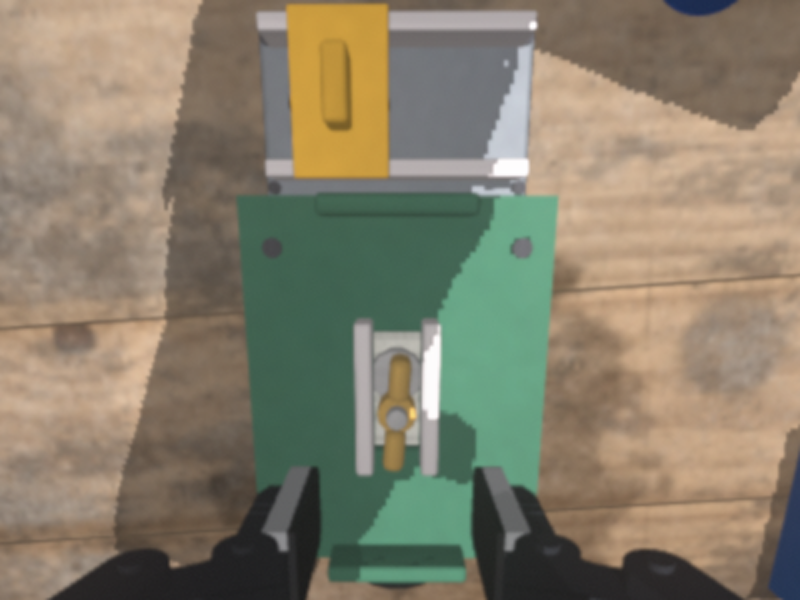

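The cover sits square on the rim and the nut stands up through the slot at (396,415), with its wings tilted slightly. Next I'll lower onto the nut, with the jaws across the wings.

```bash
python3 -m handwheel '[{"dx":0.02,"dy":0,"dz":-0.0003,"rx":0.65,"ry":0,"rz":0,"grip":0.03},{"dx":0.02,"dy":0,"dz":0,"rx":0.65,"ry":0,"rz":0,"grip":0.03},{"dx":0.016,"dy":0,"dz":0,"rx":0.6,"ry":0,"rz":0,"grip":0.03},{"dx":0.01,"dy":0,"dz":0,"rx":0,"ry":0,"rz":0,"grip":0.03},{"dx":0,"dy":0,"dz":0,"rx":0,"ry":0,"rz":0,"grip":0.03},{"dx":0,"dy":0,"dz":0,"rx":0,"ry":0,"rz":0,"grip":0.0},{"dx":0,"dy":0,"dz":0,"rx":0,"ry":0,"rz":0,"grip":0.0},{"dx":0,"dy":0,"dz":0,"rx":0,"ry":0,"rz":0,"grip":0.0},{"dx":0,"dy":0,"dz":0,"rx":0,"ry":0,"rz":0,"grip":0.0},{"dx":0,"dy":0,"dz":0,"rx":0,"ry":0,"rz":0,"grip":0.0}]'
python3 -c "
from h import *
rows([589.3,-163,127],1.47,0);print(observe()['moment'])"
```

```text
t: 18.12
position: [589.8, -162.9, 129.4]
orientation: [-0.475, 0.524, 0.474, 0.525]
force: [-3.0, 3.4, 6.3]
grip_width: 0.055
TCP [ 589.8 -162.9  129.4] head 1.471 tx [ 0.001 -0.   ] q1 -0.40 q6 -0.30 t 18.1 F [-3.   3.4  6.3] grip 0.055
 n=1 d(m) 0.0024 0.0005 -0.0001 r(deg) 0.07 0.00 0.08 total [ 2.4  0.5 -0.1] [0.07 0.   0.08]
[ 0.65680954  0.53509925 -0.0213245 ]
```

```bash
python3 -m handwheel '[{"dx":0,"dy":0,"dz":0,"rx":0,"ry":0,"rz":0,"grip":0.025},{"dx":0,"dy":0,"dz":0,"rx":0,"ry":0,"rz":0,"grip":0.025},{"dx":0,"dy":0,"dz":0,"rx":0,"ry":0,"rz":0,"grip":0.025},{"dx":0.003,"dy":0,"dz":0,"rx":0,"ry":0,"rz":0,"grip":0.025},{"dx":0,"dy":0,"dz":0,"rx":0,"ry":0,"rz":0,"grip":0.025},{"dx":0,"dy":0,"dz":0,"rx":0,"ry":0,"rz":0,"grip":0.025}]'
python3 -c "
from h import *
rows([589.3,-163,125],1.47,0);print(observe()['moment'])"
python3 -m handwheel '[{"dx":0,"dy":0,"dz":0,"rx":0,"ry":0,"rz":0,"grip":0.0},{"dx":0,"dy":0,"dz":0,"rx":0,"ry":0,"rz":0,"grip":0.0},{"dx":0,"dy":0,"dz":0,"rx":0,"ry":0,"rz":0,"grip":0.0},{"dx":0,"dy":0,"dz":0,"rx":0,"ry":0,"rz":0,"grip":0.0}]'
```

```text
t: 18.62
position: [589.3, -163.0, 124.9]
orientation: [-0.474, 0.524, 0.475, 0.524]
force: [-0.1, -0.0, -0.5]
grip_width: 0.291
TCP [ 589.3 -163.   124.9] head 1.471 tx [-0.  0.] q1 -0.40 q6 -0.30 t 18.6 F [-0.1 -0.  -0.5] grip 0.291
 n=1 d(m) -0.0001 0.0000 -0.0000 r(deg) 0.05 0.01 -0.03 total [-0.1  0.  -0. ] [ 0.05  0.01 -0.03]
[-0.02841316 -0.04347092 -0.01436591]
t: 18.95
position: [589.4, -162.9, 125.3]
orientation: [-0.474, 0.524, 0.474, 0.524]
force: [-0.7, 1.0, 2.5]
grip_width: 0.117
```

```bash
python3 -m handwheel '[{"dx":0,"dy":0,"dz":0,"rx":0,"ry":0,"rz":0,"grip":0.0},{"dx":0,"dy":0,"dz":0,"rx":0,"ry":0,"rz":0,"grip":0.0},{"dx":0.0001,"dy":0,"dz":0,"rx":6.6,"ry":0,"rz":0,"grip":0.0},{"dx":0.0001,"dy":0,"dz":0,"rx":6.6,"ry":0,"rz":0,"grip":0.0},{"dx":0.0001,"dy":0,"dz":0,"rx":6.6,"ry":0,"rz":0,"grip":0.0}]'
python3 -c "
from h import *
rows([589.3,-163,125],1.47,0);print(observe()['moment'])"
```

```text
t: 19.37
position: [589.4, -163.0, 124.9]
orientation: [-0.376, 0.599, 0.376, 0.599]
force: [-0.4, 1.1, 3.0]
grip_width: 0.118
TCP [ 589.4 -163.   124.9] head 1.120 tx [-0.  0.] q1 -0.40 q6 0.05 t 19.4 F [-0.4  1.1  3. ] grip 0.118
 n=3 d(m) -0.0000 0.0000 -0.0000 r(deg) -6.69 0.00 -0.00 total [-0.1  0.1 -0.1] [-20.07   0.    -0.  ]
[0.40299366 0.17991582 0.05250859]
```

```bash
python3 -m handwheel '[{"dx":0.0001,"dy":0,"dz":0,"rx":6.6,"ry":0,"rz":0,"grip":0.0},{"dx":0.0001,"dy":0,"dz":0,"rx":6.6,"ry":0,"rz":0,"grip":0.0},{"dx":0.0001,"dy":0,"dz":0,"rx":6.6,"ry":0,"rz":0,"grip":0.0},{"dx":0.0001,"dy":0,"dz":0,"rx":6.6,"ry":0,"rz":0,"grip":0.0},{"dx":0.0001,"dy":0,"dz":0,"rx":6.6,"ry":0,"rz":0,"grip":0.0},{"dx":0.0001,"dy":0,"dz":0,"rx":6.6,"ry":0,"rz":0,"grip":0.0},{"dx":0.0001,"dy":0,"dz":0,"rx":6.6,"ry":0,"rz":0,"grip":0.0},{"dx":0.0001,"dy":0,"dz":0,"rx":6.6,"ry":0,"rz":0,"grip":0.0},{"dx":0.0001,"dy":0,"dz":0,"rx":6.6,"ry":0,"rz":0,"grip":0.0},{"dx":0.0001,"dy":0,"dz":0,"rx":6.6,"ry":0,"rz":0,"grip":0.0},{"dx":0.0001,"dy":0,"dz":0,"rx":6.6,"ry":0,"rz":0,"grip":0.0},{"dx":0.0001,"dy":0,"dz":0,"rx":6.6,"ry":0,"rz":0,"grip":0.0},{"dx":0.0001,"dy":0,"dz":0,"rx":6.6,"ry":0,"rz":0,"grip":0.0},{"dx":0.0001,"dy":0,"dz":0,"rx":6.6,"ry":0,"rz":0,"grip":0.0},{"dx":0.0001,"dy":0,"dz":0,"rx":6.6,"ry":0,"rz":0,"grip":0.0},{"dx":0.0001,"dy":0,"dz":0,"rx":6.6,"ry":0,"rz":0,"grip":0.0},{"dx":0,"dy":0,"dz":0,"rx":0,"ry":0,"rz":0,"grip":0.0},{"dx":0,"dy":0,"dz":0,"rx":0,"ry":0,"rz":0,"grip":0.0}]'
python3 -c "
from h import *
rows([589.3,-163,125],1.47,0);print(observe()['moment'])"
```

```text
t: 20.87
position: [589.3, -163.0, 123.1]
orientation: [0.247, 0.663, -0.247, 0.662]
force: [-0.9, 1.2, 0.4]
grip_width: 0.124
TCP [ 589.3 -163.   123.1] head -0.714 tx [-0.  0.] q1 -0.40 q6 1.88 t 20.9 F [-0.9  1.2  0.4] grip 0.124
 n=19 d(m) -0.0001 -0.0000 0.0000 r(deg) -6.59 -0.00 -0.00 total [-1.9  0.   0. ] [-1.2515e+02 -3.0000e-02 -2.0000e-02]
[ 0.25022932  0.27063329 -0.05511171]
```

```bash
python3 -m handwheel '[{"dx":0,"dy":0,"dz":0,"rx":0,"ry":0,"rz":0,"grip":0.045},{"dx":0,"dy":0,"dz":0,"rx":0,"ry":0,"rz":0,"grip":0.045},{"dx":0,"dy":0,"dz":0,"rx":0,"ry":0,"rz":0,"grip":0.045},{"dx":0,"dy":0,"dz":0,"rx":0,"ry":0,"rz":0,"grip":0.045},{"dx":-0.015,"dy":0,"dz":0,"rx":0,"ry":0,"rz":0,"grip":0.045},{"dx":-0.02,"dy":0,"dz":0,"rx":0,"ry":0,"rz":0,"grip":0.03},{"dx":0,"dy":0,"dz":0,"rx":-7,"ry":0,"rz":0,"grip":0.03},{"dx":0,"dy":0,"dz":0,"rx":-7,"ry":0,"rz":0,"grip":0.03},{"dx":0,"dy":0,"dz":0,"rx":-7,"ry":0,"rz":0,"grip":0.03},{"dx":0,"dy":0,"dz":0,"rx":-7,"ry":0,"rz":0,"grip":0.03},{"dx":0,"dy":0,"dz":0,"rx":-7,"ry":0,"rz":0,"grip":0.03},{"dx":0,"dy":0,"dz":0,"rx":-7,"ry":0,"rz":0,"grip":0.03},{"dx":0,"dy":0,"dz":0,"rx":-7,"ry":0,"rz":0,"grip":0.03},{"dx":0,"dy":0,"dz":0,"rx":-7,"ry":0,"rz":0,"grip":0.03},{"dx":0,"dy":0,"dz":0,"rx":-7,"ry":0,"rz":0,"grip":0.03},{"dx":0,"dy":0,"dz":0,"rx":-7,"ry":0,"rz":0,"grip":0.03},{"dx":0,"dy":0,"dz":0,"rx":-7,"ry":0,"rz":0,"grip":0.03},{"dx":0,"dy":0,"dz":0,"rx":-7,"ry":0,"rz":0,"grip":0.03},{"dx":0,"dy":0,"dz":0,"rx":-7,"ry":0,"rz":0,"grip":0.03},{"dx":0,"dy":0,"dz":0,"rx":-7,"ry":0,"rz":0,"grip":0.03}]'
python3 -m handwheel '[{"dx":0,"dy":0,"dz":0,"rx":-7,"ry":0,"rz":0,"grip":0.03},{"dx":0,"dy":0,"dz":0,"rx":-7,"ry":0,"rz":0,"grip":0.03},{"dx":0,"dy":0,"dz":0,"rx":-7,"ry":0,"rz":0,"grip":0.03},{"dx":0,"dy":0,"dz":0,"rx":-7,"ry":0,"rz":0,"grip":0.03},{"dx":0,"dy":0,"dz":0,"rx":-7,"ry":0,"rz":0,"grip":0.03},{"dx":0,"dy":0,"dz":0,"rx":-7,"ry":0,"rz":0,"grip":0.03},{"dx":0,"dy":0,"dz":0,"rx":-7,"ry":0,"rz":0,"grip":0.03},{"dx":0,"dy":0,"dz":0,"rx":-7,"ry":0,"rz":0,"grip":0.03},{"dx":0,"dy":0,"dz":0,"rx":-7,"ry":0,"rz":0,"grip":0.03},{"dx":0,"dy":0,"dz":0,"rx":-7,"ry":0,"rz":0,"grip":0.03},{"dx":0,"dy":0,"dz":0,"rx":-7,"ry":0,"rz":0,"grip":0.03},{"dx":0,"dy":0,"dz":0,"rx":-5,"ry":0,"rz":0,"grip":0.03},{"dx":0,"dy":0,"dz":0,"rx":0,"ry":0,"rz":0,"grip":0.03}]'
python3 -c "
from h import *
rows([589.3,-163,123],-0.714+np.pi,0);print(observe()['moment'])"
```

```text
t: 22.53
position: [589.5, -163.1, 158.3]
orientation: [-0.339, 0.621, 0.339, 0.621]
force: [-0.4, -0.5, -0.2]
grip_width: 0.348
t: 23.62
position: [589.6, -163.1, 158.4]
orientation: [0.663, -0.247, -0.663, -0.247]
force: [-0.4, 0.0, 0.5]
grip_width: 0.349
TCP [ 589.6 -163.1  158.4] head 2.429 tx [ 0. -0.] q1 -0.40 q6 -1.26 t 23.6 F [-0.4  0.   0.5] grip 0.349
 n=1 d(m) 0.0354 0.0001 0.0003 r(deg) 0.06 -0.02 0.00 total [35.4  0.1  0.3] [ 0.06 -0.02  0.  ]
[0.01011959 0.02749802 0.01327469]
```

```bash
python3 -m handwheel '[{"dx":0.018,"dy":0,"dz":0,"rx":0,"ry":0,"rz":0,"grip":0.03},{"dx":0.0175,"dy":0,"dz":0,"rx":0,"ry":0,"rz":0,"grip":0.03},{"dx":0,"dy":0,"dz":0,"rx":0,"ry":0,"rz":0,"grip":0.03},{"dx":0,"dy":0,"dz":0,"rx":0,"ry":0,"rz":0,"grip":0.0},{"dx":0,"dy":0,"dz":0,"rx":0,"ry":0,"rz":0,"grip":0.0},{"dx":0,"dy":0,"dz":0,"rx":0,"ry":0,"rz":0,"grip":0.0},{"dx":0,"dy":0,"dz":0,"rx":0,"ry":0,"rz":0,"grip":0.0},{"dx":0,"dy":0,"dz":0,"rx":0,"ry":0,"rz":0,"grip":0.0},{"dx":0,"dy":0,"dz":0,"rx":0,"ry":0,"rz":0,"grip":0.0}]'
python3 -m handwheel '[{"dx":0.0001,"dy":0,"dz":0,"rx":6.6,"ry":0,"rz":0,"grip":0.0},{"dx":0.0001,"dy":0,"dz":0,"rx":6.6,"ry":0,"rz":0,"grip":0.0},{"dx":0.0001,"dy":0,"dz":0,"rx":6.6,"ry":0,"rz":0,"grip":0.0},{"dx":0.0001,"dy":0,"dz":0,"rx":6.6,"ry":0,"rz":0,"grip":0.0},{"dx":0.0001,"dy":0,"dz":0,"rx":6.6,"ry":0,"rz":0,"grip":0.0},{"dx":0.0001,"dy":0,"dz":0,"rx":6.6,"ry":0,"rz":0,"grip":0.0},{"dx":0.0001,"dy":0,"dz":0,"rx":6.6,"ry":0,"rz":0,"grip":0.0},{"dx":0.0001,"dy":0,"dz":0,"rx":6.6,"ry":0,"rz":0,"grip":0.0},{"dx":0.0001,"dy":0,"dz":0,"rx":6.6,"ry":0,"rz":0,"grip":0.0},{"dx":0.0001,"dy":0,"dz":0,"rx":6.6,"ry":0,"rz":0,"grip":0.0},{"dx":0.0001,"dy":0,"dz":0,"rx":6.6,"ry":0,"rz":0,"grip":0.0},{"dx":0.0001,"dy":0,"dz":0,"rx":6.6,"ry":0,"rz":0,"grip":0.0},{"dx":0.0001,"dy":0,"dz":0,"rx":6.6,"ry":0,"rz":0,"grip":0.0},{"dx":0,"dy":0,"dz":0,"rx":0,"ry":0,"rz":0,"grip":0.0},{"dx":0,"dy":0,"dz":0,"rx":0,"ry":0,"rz":0,"grip":0.0}]'
python3 -c "
from h import *
rows([589.3,-163,123],-0.714+np.pi,0);print(observe()['moment'])"
```

```text
t: 24.37
position: [589.4, -163.0, 123.2]
orientation: [0.662, -0.248, -0.662, -0.248]
force: [-4.3, 1.4, 2.1]
grip_width: 0.118
t: 25.62
position: [589.3, -162.9, 121.7]
orientation: [-0.317, 0.632, 0.317, 0.632]
force: [-4.3, 2.3, 2.7]
grip_width: 0.12
TCP [ 589.3 -162.9  121.7] head 0.929 tx [-0.  0.] q1 -0.40 q6 0.24 t 25.6 F [-4.3  2.3  2.7] grip 0.120
 n=13 d(m) -0.0001 0.0000 -0.0000 r(deg) -6.61 0.00 -0.00 total [-1.3 -0.  -0.1] [-8.587e+01  1.000e-02 -0.000e+00]
[ 0.472163    0.95939486 -0.03563644]
```

```bash
python3 -m handwheel '[{"dx":0.0001,"dy":0,"dz":0,"rx":4,"ry":0,"rz":0,"grip":0.0},{"dx":0,"dy":0,"dz":0,"rx":4,"ry":0,"rz":0,"grip":0.0},{"dx":0.0001,"dy":0,"dz":0,"rx":4,"ry":0,"rz":0,"grip":0.0},{"dx":0,"dy":0,"dz":0,"rx":4,"ry":0,"rz":0,"grip":0.0},{"dx":0,"dy":0,"dz":0,"rx":0,"ry":0,"rz":0,"grip":0.0}]'
python3 -c "
from h import *
rows([589.3,-163,123],0.929,0);print(observe()['moment'])"
python3 -m handwheel '[{"dx":0,"dy":0,"dz":0,"rx":3,"ry":0,"rz":0,"grip":0.0},{"dx":0,"dy":0,"dz":0,"rx":3,"ry":0,"rz":0,"grip":0.0},{"dx":0,"dy":0,"dz":0,"rx":0,"ry":0,"rz":0,"grip":0.0}]'
python3 -c "
from h import *
rows([589.3,-163,123],0.929,0);print(observe()['moment'])"
```

```text
t: 26.03
position: [589.3, -162.9, 121.5]
orientation: [-0.224, 0.671, 0.225, 0.671]
force: [-3.5, 2.5, 1.5]
grip_width: 0.116
TCP [ 589.3 -162.9  121.5] head 0.646 tx [0. 0.] q1 -0.40 q6 0.52 t 26.0 F [-3.5  2.5  1.5] grip 0.116
 n=3 d(m) -0.0005 -0.0000 -0.0000 r(deg) -5.40 0.00 -0.00 total [-1.5 -0.1 -0.1] [-1.621e+01  1.000e-02 -1.000e-02]
[ 0.60608426  0.90795935 -0.04989865]
t: 26.28
position: [589.4, -162.8, 121.5]
orientation: [-0.189, 0.681, 0.19, 0.681]
force: [-5.3, 2.1, 2.8]
grip_width: 0.119
TCP [ 589.4 -162.8  121.5] head 0.543 tx [-0.  0.] q1 -0.40 q6 0.63 t 26.3 F [-5.3  2.1  2.8] grip 0.119
 n=4 d(m) -0.0004 -0.0000 -0.0000 r(deg) -5.53 0.00 -0.00 total [-1.5 -0.1 -0.1] [-2.214e+01  1.000e-02 -1.000e-02]
[ 0.56354812  0.9148749  -0.02232409]
```

```bash
for i in 1; do python3 -m handwheel '[{"dx":0,"dy":0,"dz":0,"rx":3,"ry":0,"rz":0,"grip":0.0},{"dx":0,"dy":0,"dz":0,"rx":3,"ry":0,"rz":0,"grip":0.0},{"dx":0,"dy":0,"dz":0,"rx":0,"ry":0,"rz":0,"grip":0.0}]'; done
python3 -c "
from h import *
rows([589.3,-163,123],0.543,0);print(observe()['moment'])"
python3 -m handwheel '[{"dx":0,"dy":0,"dz":0,"rx":3,"ry":0,"rz":0,"grip":0.0},{"dx":0,"dy":0,"dz":0,"rx":2,"ry":0,"rz":0,"grip":0.0},{"dx":0,"dy":0,"dz":0,"rx":0,"ry":0,"rz":0,"grip":0.0}]'
python3 -c "
from h import *
rows([589.3,-163,123],0.543,0);print(observe()['moment'])"
```

```text
t: 26.53
position: [589.4, -162.9, 121.5]
orientation: [-0.153, 0.69, 0.154, 0.69]
force: [-4.8, 3.1, 1.7]
grip_width: 0.117
TCP [ 589.4 -162.9  121.5] head 0.438 tx [-0.  0.] q1 -0.40 q6 0.73 t 26.5 F [-4.8  3.1  1.7] grip 0.117
 n=1 d(m) -0.0015 -0.0001 -0.0001 r(deg) -6.02 0.01 -0.01 total [-1.5 -0.1 -0.1] [-6.02  0.01 -0.01]
[0.52725842 0.94212114 0.02460797]
t: 26.78
position: [589.4, -162.9, 121.5]
orientation: [-0.124, 0.696, 0.124, 0.696]
force: [-4.8, 2.4, 3.4]
grip_width: 0.116
TCP [ 589.4 -162.9  121.5] head 0.352 tx [0. 0.] q1 -0.40 q6 0.82 t 26.8 F [-4.8  2.4  3.4] grip 0.116
 n=2 d(m) -0.0007 -0.0000 -0.0001 r(deg) -5.48 0.00 -0.00 total [-1.5 -0.1 -0.1] [-1.096e+01  1.000e-02 -1.000e-02]
[0.61082194 0.86260365 0.01740764]
```

```bash
python3 -m handwheel '[{"dx":0,"dy":0,"dz":0,"rx":3,"ry":0,"rz":0,"grip":0.0},{"dx":0,"dy":0,"dz":0,"rx":3,"ry":0,"rz":0,"grip":0.0},{"dx":0,"dy":0,"dz":0,"rx":0,"ry":0,"rz":0,"grip":0.0},{"dx":0,"dy":0,"dz":0,"rx":0,"ry":0,"rz":0,"grip":0.0}]'
python3 -c "
from h import *
rows([589.3,-163,123],0.352,0);print(observe()['moment'])"
```

```text
t: 27.12
position: [589.4, -162.9, 121.5]
orientation: [-0.088, 0.702, 0.088, 0.702]
force: [-4.4, 3.1, 1.5]
grip_width: 0.118
TCP [ 589.4 -162.9  121.5] head 0.249 tx [-0.  0.] q1 -0.40 q6 0.92 t 27.1 F [-4.4  3.1  1.5] grip 0.118
 n=1 d(m) -0.0015 -0.0001 -0.0001 r(deg) -5.88 0.00 -0.01 total [-1.5 -0.1 -0.1] [-5.88  0.   -0.01]
[0.61558411 0.90789883 0.00714401]
```

```bash
python3 -m handwheel '[{"dx":0,"dy":0,"dz":0,"rx":3,"ry":0,"rz":0,"grip":0.0},{"dx":0,"dy":0,"dz":0,"rx":3,"ry":0,"rz":0,"grip":0.0},{"dx":0,"dy":0,"dz":0,"rx":0,"ry":0,"rz":0,"grip":0.0},{"dx":0,"dy":0,"dz":0,"rx":0,"ry":0,"rz":0,"grip":0.0}]'
python3 - <<'E'
from look import *
rows([589.3,-163,123],0.352,0);print(observe()['moment'])
W,r=look('k.png',dict(nut_center=100,cover_center=81,cover_lip=87),(160,60,480,300),2.5)
E
```

```text
t: 27.45
position: [589.4, -162.8, 121.5]
orientation: [-0.051, 0.705, 0.051, 0.705]
force: [-3.4, 2.8, 1.2]
grip_width: 0.119
TCP [ 589.4 -162.8  121.5] head 0.145 tx [0. 0.] q1 -0.40 q6 1.02 t 27.4 F [-3.4  2.8  1.2] grip 0.119
 n=2 d(m) -0.0008 -0.0001 -0.0001 r(deg) -5.93 0.00 -0.00 total [-1.5 -0.1 -0.1] [-11.9   0.   -0. ]
[0.6 0.9 0.3]
nut_center [317.4 248.7] 0.88 [ 589.7 -163.4  100. ]
cover_center [318.9 234.1] 0.72 [ 590.5 -162.9   81. ]
cover_lip [187.9 213.8] 0.78 [ 515.3 -158.9   87. ]
```

View pics/k.png

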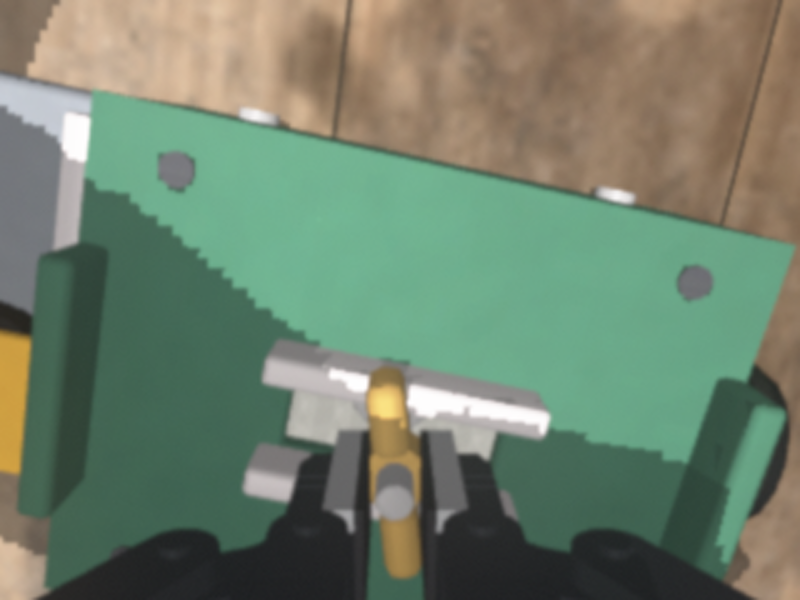

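The nut's wings now lie across the ribs, with the hub at (395,490) and a wing from (388,370) to (405,575). They lag the jaws slightly. The moment about the axis has risen to 0.3 N m after a total turn of about 4.4 rad, so the nut is snug. I'll release it, rise, and go to the catch.

```bash
python3 -m handwheel '[{"dx":0,"dy":0,"dz":0,"rx":0,"ry":0,"rz":0,"grip":0.03},{"dx":0,"dy":0,"dz":0,"rx":0,"ry":0,"rz":0,"grip":0.03},{"dx":0,"dy":0,"dz":0,"rx":0,"ry":0,"rz":0,"grip":0.03},{"dx":-0.015,"dy":0,"dz":0,"rx":0,"ry":0,"rz":0,"grip":0.035},{"dx":-0.025,"dy":0,"dz":0,"rx":0,"ry":0,"rz":0,"grip":0.035},{"dx":-0.02,"dy":0,"dz":0,"rx":0,"ry":0,"rz":0,"grip":0.035},{"dx":0,"dy":0,"dz":0,"rx":0,"ry":0,"rz":0,"grip":0.035}]'
python3 -c "
from h import *
rows([469,-179,150],1.505,0);print(observe()['moment'])"
```

```text
t: 28.23
position: [591.1, -163.7, 185.2]
orientation: [-0.051, 0.703, 0.049, 0.707]
force: [0.6, 0.2, 0.8]
grip_width: 0.407
TCP [ 591.1 -163.7  185.2] head 0.142 tx [ 0.006 -0.002] q1 -0.40 q6 1.03 t 28.2 F [0.6 0.2 0.8] grip 0.407
 n=12 d(m) 0.0029 0.0067 -0.0089 r(deg) -6.51 0.01 0.03 total [  34.6    2.3 -123.2] [-78.1    0.13   0.35]
[ 0.06449114 -0.02532532 -0.00095401]
```

```bash
python3 -m handwheel '[{"dx":0.0029,"dy":0.0067,"dz":-0.0089,"rx":-6.51,"ry":0,"rz":0,"grip":0.035},{"dx":0.0029,"dy":0.0067,"dz":-0.0089,"rx":-6.51,"ry":0,"rz":0,"grip":0.035},{"dx":0.0029,"dy":0.0067,"dz":-0.0089,"rx":-6.51,"ry":0,"rz":0,"grip":0.035},{"dx":0.0029,"dy":0.0067,"dz":-0.0089,"rx":-6.51,"ry":0,"rz":0,"grip":0.035},{"dx":0.0029,"dy":0.0067,"dz":-0.0089,"rx":-6.51,"ry":0,"rz":0,"grip":0.035},{"dx":0.0029,"dy":0.0067,"dz":-0.0089,"rx":-6.51,"ry":0,"rz":0,"grip":0.035},{"dx":0.0029,"dy":0.0067,"dz":-0.0089,"rx":-6.51,"ry":0,"rz":0,"grip":0.035},{"dx":0.0029,"dy":0.0067,"dz":-0.0089,"rx":-6.51,"ry":0,"rz":0,"grip":0.035},{"dx":0.0029,"dy":0.0067,"dz":-0.0089,"rx":-6.51,"ry":0,"rz":0,"grip":0.035},{"dx":0.0029,"dy":0.0067,"dz":-0.0089,"rx":-6.51,"ry":0,"rz":0,"grip":0.035},{"dx":0.0029,"dy":0.0067,"dz":-0.0089,"rx":-6.51,"ry":0,"rz":0,"grip":0.035},{"dx":0.0029,"dy":0.0067,"dz":-0.0089,"rx":-6.51,"ry":0,"rz":0,"grip":0.035},{"dx":0,"dy":0,"dz":0,"rx":0,"ry":0,"rz":0,"grip":0.035},{"dx":0,"dy":0,"dz":0,"rx":0,"ry":0,"rz":0,"grip":0.035},{"dx":0,"dy":0,"dz":0,"rx":0,"ry":0,"rz":0,"grip":0.035}]'
python3 - <<'E'
from look import *
W,r=look('l.png',dict(catch_tab=67),(160,60,480,300),2.5)
rows([469,-178.7,88],1.505,0)
E
```

```text
t: 29.48
position: [467.2, -177.8, 146.6]
orientation: [-0.482, 0.517, 0.482, 0.517]
force: [-0.9, 0.2, 0.5]
grip_width: 0.413
catch_tab [317.  213.1] 0.81 [ 467.8 -178.3   67. ]
TCP [ 467.2 -177.7  146.6] head 1.503 tx [ 0. -0.] q1 -0.53 q6 -0.46 t 29.6 F [ 0.4 -0.3  0.3] grip 0.408
 n=2 d(m) 0.0293 -0.0009 -0.0004 r(deg) -0.07 -0.00 0.01 total [58.6 -1.8 -0.9] [-0.1 -0.   0. ]
```

```bash
python3 -m handwheel '[{"dx":0.02,"dy":-0.0006,"dz":-0.0006,"rx":0,"ry":0,"rz":0,"grip":0.035},{"dx":0.02,"dy":0,"dz":0,"rx":0,"ry":0,"rz":0,"grip":0.035},{"dx":0.0165,"dy":0,"dz":0,"rx":0,"ry":0,"rz":0,"grip":0.035},{"dx":0,"dy":0,"dz":0,"rx":0,"ry":0,"rz":0,"grip":0.035},{"dx":0,"dy":0,"dz":0,"rx":0,"ry":0,"rz":0,"grip":0.0},{"dx":0,"dy":0,"dz":0,"rx":0,"ry":0,"rz":0,"grip":0.0},{"dx":0,"dy":0,"dz":0,"rx":0,"ry":0,"rz":0,"grip":0.0},{"dx":0,"dy":0,"dz":0,"rx":0,"ry":0,"rz":0,"grip":0.0},{"dx":0,"dy":0,"dz":0,"rx":0,"ry":0,"rz":0,"grip":0.0}]'
python3 - <<'E'
from look import *
rows([469,-178.7,88],1.505,0);print(observe()['moment'])
E
```

```text
t: 30.33
position: [467.9, -178.7, 91.1]
orientation: [-0.484, 0.516, 0.483, 0.517]
force: [-0.3, 1.7, 8.0]
grip_width: 0.094
TCP [ 467.9 -178.7   91.1] head 1.504 tx [ 0. -0.] q1 -0.53 q6 -0.46 t 30.3 F [-0.3  1.7  8. ] grip 0.094
 n=1 d(m) 0.0031 -0.0011 0.0001 r(deg) -0.04 -0.04 0.10 total [ 3.1 -1.1  0.1] [-0.  -0.   0.1]
[0.3 0.2 0. ]
```

```bash
python3 -m handwheel '[{"dx":-0.001,"dy":0,"dz":0.005,"rx":0,"ry":0,"rz":0,"grip":0.0},{"dx":0,"dy":0,"dz":0.006,"rx":0,"ry":0,"rz":0,"grip":0.0},{"dx":0,"dy":0,"dz":0.006,"rx":0,"ry":0,"rz":0,"grip":0.0},{"dx":0,"dy":0,"dz":0.006,"rx":0,"ry":0,"rz":0,"grip":0.0},{"dx":0,"dy":0,"dz":0.006,"rx":0,"ry":0,"rz":0,"grip":0.0},{"dx":0,"dy":0,"dz":0.006,"rx":0,"ry":0,"rz":0,"grip":0.0},{"dx":0,"dy":0,"dz":0.006,"rx":0,"ry":0,"rz":0,"grip":0.0},{"dx":0,"dy":0,"dz":0.005,"rx":0,"ry":0,"rz":0,"grip":0.0},{"dx":0,"dy":0,"dz":0.003,"rx":0,"ry":0,"rz":0,"grip":0.0},{"dx":0,"dy":0,"dz":0.002,"rx":0,"ry":0,"rz":0,"grip":0.0},{"dx":0,"dy":0,"dz":0,"rx":0,"ry":0,"rz":0,"grip":0.0},{"dx":0,"dy":0,"dz":0,"rx":0,"ry":0,"rz":0,"grip":0.0}]'
python3 - <<'E'
from look import *
W,r=look('m.png',dict(catch_tab=67,reset_button_top=50))
rows([469,-178.7,88],1.505,0);print(observe()['moment'])
E
```

```text
t: 31.33
position: [471.1, -129.4, 91.2]
orientation: [-0.484, 0.518, 0.481, 0.515]
force: [1.1, -18.0, -11.6]
grip_width: 0.093
catch_tab [316.1 243.8] 0.75 [ 470.3 -130.3   67. ]
reset_button_top [235.3 230.4] 0.87 [ 466.3 -178.7   50. ]
TCP [ 471.1 -129.4   91.2] head 1.503 tx [ 0. -0.] q1 -0.43 q6 -0.37 t 31.5 F [  1.6 -18.2 -12. ] grip 0.090
 n=2 d(m) 0.0017 -0.0006 -0.0247 r(deg) -0.05 -0.15 0.01 total [  3.5  -1.2 -49.3] [-0.1 -0.3  0. ]
[-3.7 -0.5  0. ]
```

```bash
python3 -m handwheel '[{"dx":0,"dy":0,"dz":-0.001,"rx":0,"ry":0,"rz":0,"grip":0.03},{"dx":0,"dy":0,"dz":0,"rx":0,"ry":0,"rz":0,"grip":0.03},{"dx":0,"dy":0,"dz":0,"rx":0,"ry":0,"rz":0,"grip":0.03},{"dx":0,"dy":0,"dz":0,"rx":0,"ry":0,"rz":0,"grip":0.03},{"dx":-0.015,"dy":0,"dz":0,"rx":0,"ry":0,"rz":0,"grip":0.03},{"dx":-0.02,"dy":0,"dz":0,"rx":0,"ry":0,"rz":0,"grip":0.03},{"dx":-0.01,"dy":0,"dz":0,"rx":0,"ry":0,"rz":0,"grip":0.0},{"dx":0,"dy":0,"dz":-0.025,"rx":0,"ry":0,"rz":0,"grip":0.0},{"dx":0,"dy":0,"dz":-0.025,"rx":0,"ry":0,"rz":0,"grip":0.0},{"dx":0,"dy":0,"dz":0,"rx":0,"ry":0,"rz":0,"grip":0.0},{"dx":0,"dy":0,"dz":0,"rx":0,"ry":0,"rz":0,"grip":0.0}]'
python3 - <<'E'
from look import *
W,r=look('n.png',dict(catch_tab=67,reset_button_top=50,nut_center=100,cover_center=81),(120,60,520,360),2)
rows([467.5,-178.5,88],1.505,0)
E
```

```text
t: 32.4
position: [467.2, -179.1, 136.0]
orientation: [-0.483, 0.517, 0.483, 0.517]
force: [0.4, 0.4, -0.7]
grip_width: 0.0
catch_tab [389.  218.6] 0.8 [ 471.6 -129.9   67. ]
reset_button_top [317.1 210.8] 0.9 [ 468.2 -179.5   50. ]
nut_center None
cover_center None
TCP [ 467.3 -177.8  136. ] head 1.505 tx [-0.  0.] q1 -0.53 q6 -0.46 t 32.6 F [-0.3 -0.3  0.1] grip 0.004
 n=2 d(m) 0.0240 -0.0001 -0.0004 r(deg) 0.01 0.01 -0.01 total [48.  -0.3 -0.7] [ 0.  0. -0.]
```

View pics/n.png

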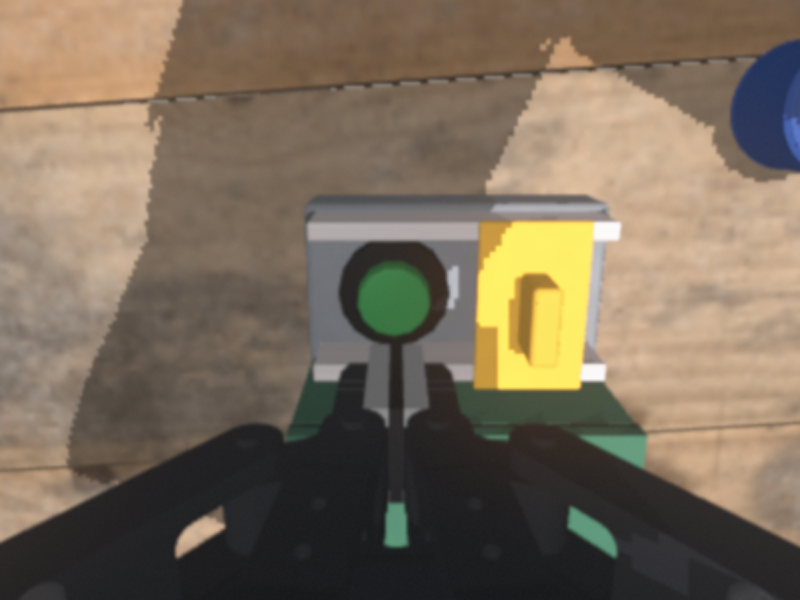

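The catch is fully aside at (545,310) and the button is uncovered at (394,298), in line with the shut fingertips at column 396. I'll go down and watch the force.

```bash
python3 -m handwheel '[{"dx":0.025,"dy":-0.0008,"dz":-0.001,"rx":0,"ry":0,"rz":0,"grip":0.0},{"dx":0.02,"dy":0,"dz":0,"rx":0,"ry":0,"rz":0,"grip":0.0},{"dx":0.008,"dy":0,"dz":0,"rx":0,"ry":0,"rz":0,"grip":0.0},{"dx":0,"dy":0,"dz":0,"rx":0,"ry":0,"rz":0,"grip":0.0}]'
python3 -m handwheel '[{"dx":0.003,"dy":0,"dz":0,"rx":0,"ry":0,"rz":0,"grip":0.0},{"dx":0.003,"dy":0,"dz":0,"rx":0,"ry":0,"rz":0,"grip":0.0},{"dx":0,"dy":0,"dz":0,"rx":0,"ry":0,"rz":0,"grip":0.0}]'
```

```text
t: 32.98
position: [467.1, -178.6, 81.6]
orientation: [-0.482, 0.516, 0.484, 0.516]
force: [-0.1, 0.7, -0.5]
grip_width: -0.001
t: 33.23
position: [468.3, -179.6, 77.3]
orientation: [-0.483, 0.516, 0.483, 0.516]
force: [-0.8, 0.0, -0.4]
grip_width: 0.002
```

```bash
python3 -m handwheel '[{"dx":0.002,"dy":0,"dz":0,"rx":0,"ry":0,"rz":0,"grip":0.0},{"dx":0.002,"dy":0,"dz":0,"rx":0,"ry":0,"rz":0,"grip":0.0},{"dx":0,"dy":0,"dz":0,"rx":0,"ry":0,"rz":0,"grip":0.0}]'
python3 -m handwheel '[{"dx":0.002,"dy":0,"dz":0,"rx":0,"ry":0,"rz":0,"grip":0.0},{"dx":0.002,"dy":0,"dz":0,"rx":0,"ry":0,"rz":0,"grip":0.0},{"dx":0,"dy":0,"dz":0,"rx":0,"ry":0,"rz":0,"grip":0.0}]'
```

```text
t: 33.48
position: [468.0, -179.6, 72.9]
orientation: [-0.483, 0.516, 0.483, 0.516]
force: [-0.6, -0.5, -0.3]
grip_width: -0.003
t: 33.73
position: [468.1, -179.6, 68.8]
orientation: [-0.483, 0.516, 0.483, 0.516]
force: [0.0, 1.2, 1.6]
grip_width: 0.0
```

```bash
python3 -m handwheel '[{"dx":0.002,"dy":0,"dz":0,"rx":0,"ry":0,"rz":0,"grip":0.0},{"dx":0.002,"dy":0,"dz":0,"rx":0,"ry":0,"rz":0,"grip":0.0},{"dx":0,"dy":0,"dz":0,"rx":0,"ry":0,"rz":0,"grip":0.0}]'
python3 -m handwheel '[{"dx":0.002,"dy":0,"dz":0,"rx":0,"ry":0,"rz":0,"grip":0.0},{"dx":0.001,"dy":0,"dz":0,"rx":0,"ry":0,"rz":0,"grip":0.0},{"dx":0,"dy":0,"dz":0,"rx":0,"ry":0,"rz":0,"grip":0.0}]'
```

```text
t: 33.98
position: [468.2, -179.7, 65.7]
orientation: [-0.483, 0.516, 0.483, 0.516]
force: [-4.3, 1.8, 20.2]
grip_width: -0.004
t: 34.23
position: [468.4, -179.8, 64.9]
orientation: [-0.484, 0.516, 0.482, 0.516]
force: [-17.2, 8.7, 65.9]
grip_width: -0.005
```

The button has bottomed out, so I'll retract and check.

```bash
python3 -m handwheel '[{"dx":-0.005,"dy":0,"dz":0,"rx":0,"ry":0,"rz":0,"grip":0.0},{"dx":-0.02,"dy":0,"dz":0,"rx":0,"ry":0,"rz":0,"grip":0.0},{"dx":-0.035,"dy":0,"dz":0,"rx":0,"ry":0,"rz":0,"grip":0.0},{"dx":-0.035,"dy":-0.01,"dz":0,"rx":0,"ry":0,"rz":0,"grip":0.0},{"dx":-0.035,"dy":-0.02,"dz":0,"rx":0,"ry":0,"rz":0,"grip":0.0},{"dx":-0.02,"dy":-0.035,"dz":0,"rx":0,"ry":0,"rz":0,"grip":0.0},{"dx":0,"dy":-0.035,"dz":0,"rx":0,"ry":0,"rz":0,"grip":0.0},{"dx":0,"dy":0,"dz":0,"rx":0,"ry":0,"rz":0,"grip":0.0},{"dx":0,"dy":0,"dz":0,"rx":0,"ry":0,"rz":0,"grip":0.0}]'
python3 - <<'E'
from look import *
W,r=look('o.png',dict(cover_center=81,nut_center=100,seat_center=70,catch_tab=67,reset_button_top=50,tin_mid=19),(120,0,520,300),2)
import pickle;pickle.dump((W,r),open('v6.pkl','wb'))
E
```

```text
t: 34.98
position: [568.8, -186.1, 211.0]
orientation: [-0.483, 0.516, 0.484, 0.516]
force: [-1.0, -0.4, -0.0]
grip_width: 0.001
cover_center [348.2 216. ] 0.59 [ 591.1 -159.7   81. ]
nut_center [346.1 224.1] 0.71 [ 591.5 -163.4  100. ]
seat_center [344.9 210.2] 0.97 [ 589.1 -161.6   70. ]
catch_tab [376.6  73.7] 0.65 [ 470.7 -129.8   67. ]
reset_button_top [315.7  76.2] 0.96 [ 467.3 -181.2   50. ]
tin_mid None
```

View pics/o.png

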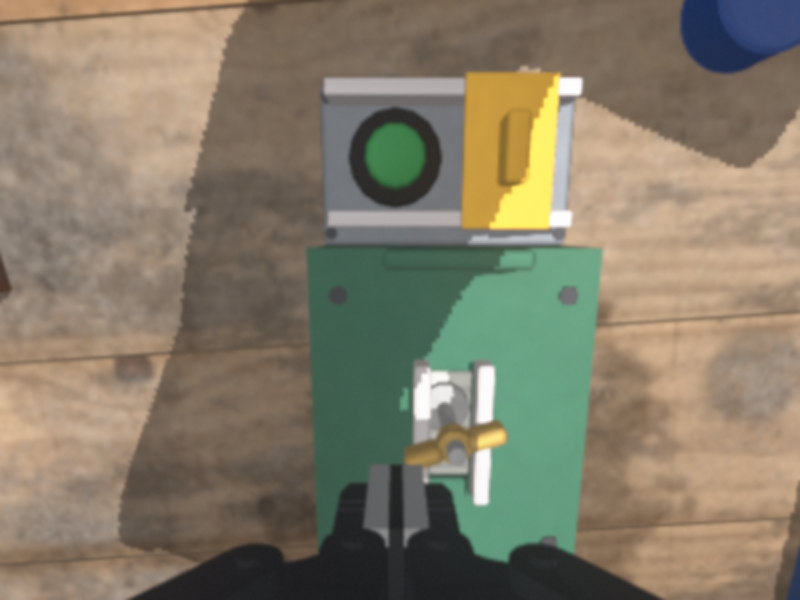

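The cover is square on the housing, with the nut's wings lying across the ribs from (408,457) to (504,432). The catch is aside at (515,150) and the button is free. I'll compute the nut's angle.

```bash
python3 - <<'E'
from look import *
import pickle
W,r=pickle.load(open('v6.pkl','rb'))
f=lambda u,v,z:onz(W,(120+u/2-.25,v/2-.25),z)
for z in(100,104):
    a,b=f(408,457,z),f(504,432,z);h=np.arctan2(*(b-a)[1::-1]);print(h,np.linalg.norm(a-b),'nut turn',(-h-0.066)%np.pi+np.pi)
print(observe()['t'])
E
```

```text
1.7774386456561215 41.86632966901355 nut turn 4.439746661523465
1.7774386456561204 41.145587068380166 nut turn 4.439746661523466
35.3333
```

```bash
python3 -c "
from h import *
hand_in()"
```

```text
the job is handed in; nothing more can be done
```

I finished all five steps and handed the job in at about 35 s of the 72 s allowed. No verdict is reported, so the results below are my own checks.

- **Cover drawn out:** I pulled it about 101 mm by its lip and let it go flat. Its centre then lay about 20 mm on the clear side of the rack's origin.
- **Cover on the housing:** I picked it up by the ribs and lowered it until it touched the rim, at the expected height. The last picture shows it square on the housing. The networks put its centre within 3 mm of the stud's axis.
- **Wing nut:** I turned it clockwise in two grips. The last picture gives about 4.4 rad, which matches the hard stop, with the wings lying across the ribs. The torque rose only at the very end, to about 0.3 N m. I could not measure directly how hard the nut presses on the cover.
- **Catch:** It slid about 49 mm, until the arm met an 18 N stop. It still showed fully aside at the end.
- **Button:** I pressed it until it bottomed out, and it then sprang back. The wrist force reached 66 N, below the 120 N limit.

**Problems:**
- The first move was refused for missing fields, so nothing moved.
- My first grip on the nut sat too high, so I redid it a few millimetres lower.
- The side camera's positions were 10 to 20 mm off the wrist camera's in places, so I relied on the wrist camera.
- I did not measure the bystanders again at the end. I saw no sign of contact with any of them.

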